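Change over the watch movements in the drying station

ROBOT

A 6-joint arm with a two-finger parallel gripper is mounted at the origin on the work surface. World frame = base frame: x ahead of the robot, y to its left, z up, the work surface at z = 0. Lengths are in mm, angles in degrees, forces in N, time in s.
With the tool pointing down it reaches from about 350 to 850 mm from the base axis. Payload 8.1 kg.
Tool frame: the origin (TCP) lies between the finger pads; the fingertips stand 22 mm ahead of it and the grasp point (between the pads) lies 3 mm ahead of it; z points along the fingers, y is the direction in which the jaws open and shut (so a half turn about z gives the same grasp; the last joint's range is limited). The gripper opens to 85 mm and grips with 20 to 120 N. Pads are 22 mm wide; open, the fingers measure 114 mm over their backs; the gripper's body (76 mm by 85 mm) begins 54 mm behind the grasp point. The pads swing forward as they close: fully open they stand 13 mm farther back than shut.
Start: joints at [-68.262, 7.471, 85.268, -0, 87.261, -4.893], TCP at [268.966, -536.342, 253.292] pointing down, gripper open.
Joint ranges: [-169.43, 169.43], [-51.17, 129.36], [1.28, 143.12], [-76.62, 256.62], [0, 156.53], [-152.29, 152.29]. Speed limits (degrees/s): [136.94, 136.94, 159.86, 180, 180, 180].

INTERFACE

Orientations are given as [roll, pitch, yaw] about the fixed x, y, z axes, in that order (R = Rz(yaw) Ry(pitch) Rx(roll)).
In Python, from bench import r gives the robot as it stands.
- The arm moves only by the tool drive_tool, never from a script. Its argument "moves" is a list of rows, each a list of 2 entries, a list of its own where there are three numbers: the shift along the world's x, y, z in mm, then the turn about the world's z in degrees. A call has exactly 8 rows; each row is the pose to reach, as a shift and turn from the pose commanded when the call began; what a row does not reach only later rows make up. A row lasts 1/12 s, in which the tool goes at most 41.7 mm and 7.16 degrees, less where a joint would pass 70% of its speed; a pose out of reach is approached as far as the arm can. A call with a gripper value outside its range is refused whole. "fingers" is the finger opening in mm, from 0 to 85.4, set as the call begins (left out, the last holds). The fingers move at their own pace and stop on an object; "squeeze" is the grip in N (left out, the last holds). Time passes only in rows, so rows that repeat a pose let the fingers close, or fill a call up. It gives the time, the measured TCP pose, the force and the opening at its end, in the units of the state.
- r.sense(): the state, without advancing time (a new reading comes with each control period).
- r.snapshot(name): name is "side" or "top"; returns a dict with "pixels" (420x560x3 uint8, red, green, blue), "camera_matrix" (3x3 intrinsics, pixels), "xyz" and "orientation" of the camera in the world. Camera axes: x right, y down, z forward; pixel columns grow to the right and rows downward; lengths in mm; the calibration is good to about 2 mm. A picture is of the moment at which its call begins. There is no depth.
- r.hand_in(): hands the job in, once; it reports no verdict.
The state is a dict: "time": time; "joint_pos": joint angles; "qd": joint speeds; "joint_efforts": joint torques, N m; "tool_pos": TCP position; "tcp_rot": TCP orientation; "ft_force": force on the tool from outside, world axes, zero at the start; "wrist_torque": the same for the moment, N m; "finger_gap": finger opening in mm.
Only numpy, scipy, OpenCV 4.12 (cv2) and the standard library are available. Lean on these libraries where they do the work, as an engineer would, in place of code of your own. Each camera call takes 0.05 s, during which the arm holds its last target.

TASK

Change over the drying station: first shut the air with the red lever on the hood and only then draw the carriage all the way out. Put every dried movement (green holder) upright in the finished tray and stand every freshly washed one (orange holder) upright on the carriage, then slide the carriage fully home under the hood and finally turn the air fully on again. Leave everything else on the bench where it is.

Things in the scene. Friction and masses are not known exactly. Their poses are not given: they have to be found in the camera images.
- valve (a joint): quarter-turn lever (red) on the roof of the drying hood, hinge axis vertical. 0 = shut, lever points along the station's +y; 1.571 = open, lever points along the station's -x (towards the robot, in line with its feed pipe). It turns counter-clockwise seen from above to open, has a stop at each end, about 0.2 N m of friction, and stays where it is left.
- valve_axis (a point): point on the valve's hinge axis at the mid-height of the lever (123 mm above the table)
- valve_grip (a point): point in the middle of the valve lever, 65 mm out from the hinge axis. The lever is a bar 14 mm wide and 22 mm tall (this point is at mid-height), ending 85 mm from the axis; there is 24 mm of free space under it above the hood's roof.
- carriage (a joint): slide of the carriage, in m. 0 = fully home under the hood, 0.215 = fully out; it grows as the carriage moves along the station's -y. About 2 N of friction plus 6 N s/m damping; it stays where it is left.
- deck (a point): centre of the upper face of the carriage's deck (22.5 mm above the table), moving with it; axes parallel to the station's. The deck inside its rim is 100 mm (x) by 200 mm (y); the rim is 8 mm high, 4 mm thick along the sides and 5 mm at the ends.
- post (a point): point on the axis of the carriage's handle, a black upright round post 22 mm in diameter, 155 mm from the deck's centre along the station's -y. The point is 72.5 mm above the table, 14 mm below the post's top.
- dryer: the drying station, fixed to the bench: pale green base plate 140 mm (x) by 515 mm (y), 12 mm thick; origin at table level, its x axis pointing away from the robot, roughly, and y to the left. A clear hood with 6 mm walls stands on its +y half, from y = 0 to 0.245 m and x = -0.067 to 0.067 m, roof top 88 mm and roof underside 82 mm above the table, closed on top and on three sides, open at the y = 0 end, where the carriage slides in.
- tray_floor (a point): centre of the inner floor (5 mm above the table) of the finished tray, a fixed dark wooden tray with a blue lining, inside 92 mm (x) by 172 mm (y), walls 4 mm thick, their top 7 mm above the floor.
- wet1_mid (a point): freshly washed movement in an ORANGE round plastic holder, an upright cylinder 48 mm in diameter and 36 mm tall, with a brass watch movement (38 mm in diameter, 3 mm) fixed flat on top: 39 mm tall in all, 0.1 to 0.15 kg. The point is on its axis, 20 mm above its underside; z is up along the axis. Starts upright on the table, to the right; may be absent.
- wet2_mid (a point): freshly washed movement in an ORANGE round plastic holder, an upright cylinder 48 mm in diameter and 36 mm tall, with a brass watch movement (38 mm in diameter, 3 mm) fixed flat on top: 39 mm tall in all, 0.1 to 0.15 kg. The point is on its axis, 20 mm above its underside; z is up along the axis. Starts upright on the table, to the right; may be absent.
- wet3_mid (a point): freshly washed movement in an ORANGE round plastic holder, an upright cylinder 48 mm in diameter and 36 mm tall, with a brass watch movement (38 mm in diameter, 3 mm) fixed flat on top: 39 mm tall in all, 0.1 to 0.15 kg. The point is on its axis, 20 mm above its underside; z is up along the axis. Starts upright on the table, to the right; may be absent.
- dry1_mid (a point): dried movement in a GREEN round plastic holder, an upright cylinder 48 mm in diameter and 36 mm tall, with a brass watch movement (38 mm in diameter, 3 mm) fixed flat on top: 39 mm tall in all, 0.1 to 0.15 kg. The point is on its axis, 20 mm above its underside; z is up along the axis. Starts upright on the carriage under the hood; may be absent.
- dry2_mid (a point): dried movement in a GREEN round plastic holder, an upright cylinder 48 mm in diameter and 36 mm tall, with a brass watch movement (38 mm in diameter, 3 mm) fixed flat on top: 39 mm tall in all, 0.1 to 0.15 kg. The point is on its axis, 20 mm above its underside; z is up along the axis. Starts upright on the carriage under the hood; may be absent.
- loupe: black eye loupe, 46 mm wide, 38 mm tall; not part of the job, leave it alone. Origin at its underside (tools: middle).
- driver: small screwdriver, 120 mm; not part of the job, leave it alone. Origin at its underside (tools: middle).
- tweezers: steel tweezers, 120 mm; not part of the job, leave it alone. Origin at its underside (tools: middle).
- bottle: small jar with red cap, 36 mm wide, 80 mm tall; not part of the job, leave it alone. Origin at its underside (tools: middle).
- oilpot: white oil pot, 28 mm wide, 16 mm tall; not part of the job, leave it alone. Origin at its underside (tools: middle).
Things that resemble listed ones, but are neither listed nor needed, are in the scene too. Leave any pink or turquoise look-alike of the part that bears wet2_mid alone.

How it is judged:
By the outcome, as a careful person would: the job done as asked, in the order asked, and still so for the second after the job is handed in, with the robot touching nothing.
Of wet1, wet2, wet3 only 2 to 3 are there at a start; the rules pass over those that are not, and their reading is None.
Of dry1, dry2 only 1 to 2 are there at a start; the rules pass over those that are not, and their reading is None.
At some moment in a run one of wet1, wet2, wet3, dry1, dry2 may be knocked a few centimetres aside while the robot is not near it.
Once in a run the grip may slacken for a moment while it holds something.
It also fails if it takes over 208 s, if anything falls off the work surface, if the arm or the gripper's body presses on something with over 40 N, if the wrist force passes 120 N, or if a joint passes its speed limit or range.

## Working session

There is one attempt and no reset: what is moved stays moved. The work goes in short steps, Python scripts to look and compute and a tool call to move; the robot and the scene stay as the last step left them, time stands still between calls to the robot, and variables do not carry over. Pictures are saved under pics/ and viewed, and the job is handed in when it is done.

Besides the shell and the picture viewer there is one more tool, called after "Request:" in YAML: its name, and indented under it one key for each argument. drive_tool: Moves the arm, as the interface text tells. Its arguments: {"type":"object","properties":{"moves":{"type":"array","items":{"type":"array"}},"fingers":{"type":"number"},"squeeze":{"type":"number"}},"required":["moves"]}

```bash
ls; mkdir -p pics; python3 - <<'E'
from bench import r
import cv2,numpy as np
for n in("side","top"):
    s=r.snapshot(n); cv2.imwrite(f"pics/{n}0.png",s["pixels"][:,:,::-1]); print(n,s["camera_matrix"],s["xyz"],s["orientation"])
print(r.sense())
E
```

```text
pics
side [[511.50434552   0.         279.23340849]
 [  0.         511.50434552 213.24974719]
 [  0.           0.           1.        ]] [  131.38586453 -1133.73061521   916.91983581] [-123.5517579     0.74562204  -18.56499353]
top [[517.97307752   0.         276.42171979]
 [  0.         517.97307752 199.58609309]
 [  0.           0.           1.        ]] [ 366.15656195   23.67000228 1313.34700862] [-173.65757753   -1.06527371  -91.00701635]
{'time': 0.1, 'joint_pos': array([-6.82632069e+01,  7.51251021e+00,  8.53233354e+01,  7.14641666e-04,
        8.72629452e+01, -4.89204292e+00]), 'qd': array([ 0.04539176, -0.15032499, -0.19650097,  0.10298447,  0.1079291 ,
        0.0638685 ]), 'joint_efforts': array([ 2.36792606e-03, -5.70956004e+01, -5.01938725e+01, -8.54119207e-05,
        8.21267342e-03, -2.54618470e-05]), 'tool_pos': array([ 268.78453841, -535.90360606,  252.32845221]), 'tcp_rot': array([-1.79901630e+02, -9.13589994e-03,  2.66287934e+01]), 'ft_force': array([ 0.98382335, -0.37294157,  0.94174059]), 'wrist_torque': array([-0.01738813, -0.02940085,  0.00612502]), 'finger_gap': 85.55219417494439}
```

View pics/side0.png

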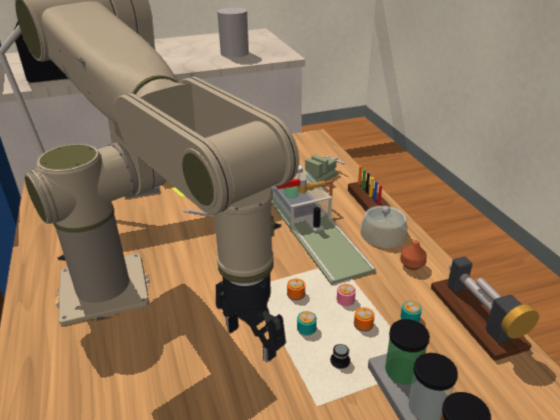

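View pics/top0.png

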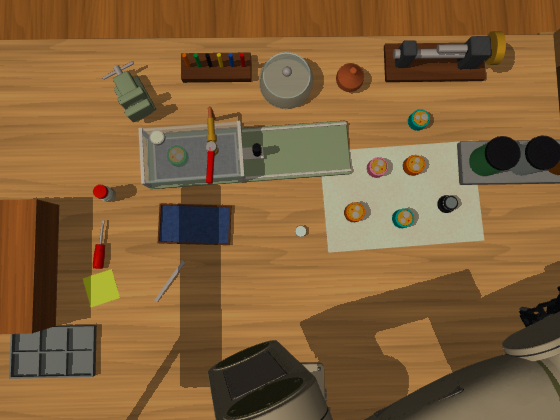

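```bash
python3 - <<'E'
import cv2
a=cv2.imread("pics/top0.png"); cv2.imwrite("pics/z1.png",cv2.resize(a[100:260,130:370],None,fx=3.2,fy=3.2,interpolation=cv2.INTER_CUBIC))
b=cv2.imread("pics/side0.png"); cv2.imwrite("pics/z2.png",cv2.resize(b[150:380,230:430],None,fx=2.6,fy=2.6,interpolation=cv2.INTER_CUBIC))
E
```

```text
(no output)
```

View pics/z1.png

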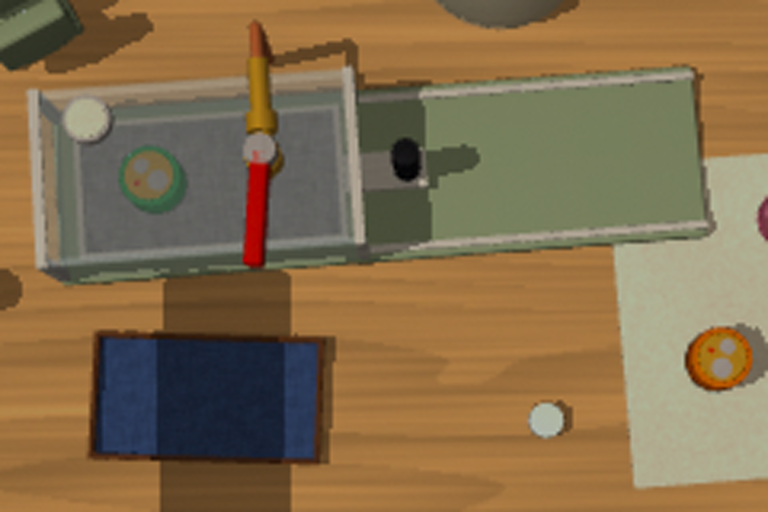

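View pics/z2.png

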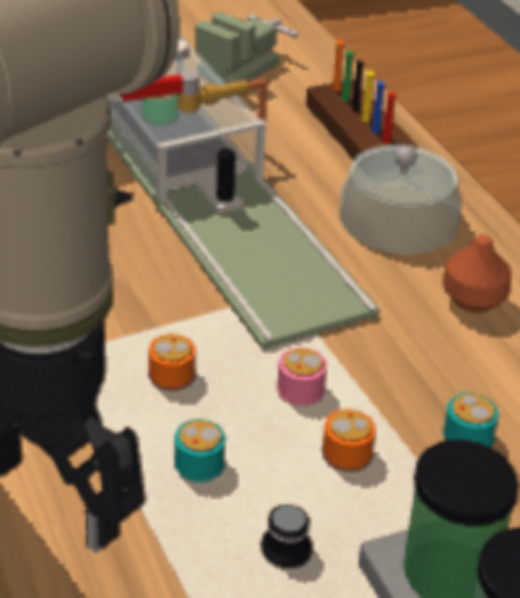

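```bash
cat > h.py <<'E'
import numpy as np,cv2
from scipy.spatial.transform import Rotation as Ro
from scipy.optimize import least_squares
from bench import r
def snap(n,save=None):
    s=r.snapshot(n); s["R"]=Ro.from_euler("xyz",s["orientation"],degrees=True).as_matrix()
    if save: cv2.imwrite(save,s["pixels"][:,:,::-1])
    return s
def proj(s,P):
    P=np.atleast_2d(P).astype(float); c=(P-s["xyz"])@s["R"]; u=c@s["camera_matrix"].T; return u[:,:2]/u[:,2:]
def ray(s,uv):
    d=s["R"]@np.linalg.solve(s["camera_matrix"],[uv[0],uv[1],1.]); return d/np.linalg.norm(d)
def onz(s,uv,z):
    d=ray(s,uv); return s["xyz"]+d*(z-s["xyz"][2])/d[2]
def tri(ss,uvs):
    A=np.zeros((3,3));b=np.zeros(3)
    for s,uv in zip(ss,uvs):
        d=ray(s,uv);M=np.eye(3)-np.outer(d,d);A+=M;b+=M@s["xyz"]
    return np.linalg.solve(A,b)
def blobs(s,lo,hi,amin=40,close=5):
    h=cv2.cvtColor(s["pixels"],cv2.COLOR_RGB2HSV); m=cv2.inRange(h,lo,hi)
    m=cv2.morphologyEx(m,cv2.MORPH_CLOSE,np.ones((close,close),np.uint8))
    n,l,st,c=cv2.connectedComponentsWithStats(m); out=[]
    for i in range(1,n):
        if st[i,4]>=amin:
            hull=cv2.convexHull(np.argwhere(l==i)[:,::-1].astype(np.float32)); mo=cv2.moments(hull)
            out.append((mo["m10"]/mo["m00"],mo["m01"]/mo["m00"],int(st[i,4]),*map(int,st[i,:4])))
    return out
def cylc(s,p,R=24,H=36):
    a=np.linspace(0,2*np.pi,40,endpoint=False); P=[[p[0]+R*np.cos(t),p[1]+R*np.sin(t),p[2]+z] for t in a for z in(0,H)]
    hull=cv2.convexHull(proj(s,P).astype(np.float32)); mo=cv2.moments(hull); return np.array([mo["m10"]/mo["m00"],mo["m01"]/mo["m00"]])
def fitcyl(ss,uvs,z0=None,**k):
    """base point of cylinder from blob hull centroids; z fixed if one view"""
    g=onz(ss[0],uvs[0],18)
    if z0 is None:
        f=lambda p:np.concatenate([cylc(s,p,**k)-u[:2] for s,u in zip(ss,uvs)]); q=least_squares(f,[g[0],g[1],0]); return q.x,np.abs(q.fun).max()
    f=lambda p:np.concatenate([cylc(s,[p[0],p[1],z0],**k)-u[:2] for s,u in zip(ss,uvs)]); q=least_squares(f,g[:2]); return q.x,np.abs(q.fun).max()
E
python3 - <<'E'
from h import *
for n in("top","side"):
    s=snap(n)
    for nm,lo,hi in(("orange",(7,180,120),(20,255,255)),("green",(60,60,60),(85,255,255)),("red",(0,200,150),(5,255,255))):
        print(n,nm,[tuple(np.round(b,1)) for b in blobs(s,lo,hi,30)])
    a=s["pixels"][:,:,::-1]
    w=a[95:265,130:370] if n=="top" else a[160:300,240:400]
    cv2.imwrite(f"pics/y{n}.png",cv2.resize(w,None,fx=3.3 if n=="top" else 4,fy=3.3 if n=="top" else 4,interpolation=cv2.INTER_CUBIC))
E
```

```text
top orange [(np.float64(30.6), np.float64(19.4), np.float64(2425.0), np.float64(0.0), np.float64(0.0), np.float64(63.0), np.float64(40.0)), (np.float64(300.8), np.float64(24.5), np.float64(15722.0), np.float64(68.0), np.float64(0.0), np.float64(438.0), np.float64(59.0)), (np.float64(532.4), np.float64(16.2), np.float64(1743.0), np.float64(505.0), np.float64(0.0), np.float64(55.0), np.float64(35.0)), (np.float64(347.5), np.float64(76.5), np.float64(307.0), np.float64(338.0), np.float64(66.0), np.float64(19.0), np.float64(22.0)), (np.float64(209.6), np.float64(126.2), np.float64(162.0), np.float64(207.0), np.float64(107.0), np.float64(7.0), np.float64(35.0)), (np.float64(420.4), np.float64(117.4), np.float64(124.0), np.float64(414.0), np.float64(111.0), np.float64(14.0), np.float64(14.0)), (np.float64(414.9), np.float64(163.7), np.float64(241.0), np.float64(406.0), np.float64(155.0), np.float64(19.0), np.float64(18.0)), (np.float64(378.4), np.float64(165.7), np.float64(124.0), np.float64(372.0), np.float64(159.0), np.float64(14.0), np.float64(14.0)), (np.float64(16.7), np.float64(264.6
[... 1700 characters left out ...]
.float64(22.0))]
side green [(np.float64(291.0), np.float64(192.1), np.float64(100.0), np.float64(285.0), np.float64(188.0), np.float64(13.0), np.float64(10.0)), (np.float64(402.8), np.float64(309.8), np.float64(30.0), np.float64(401.0), np.float64(303.0), np.float64(5.0), np.float64(16.0)), (np.float64(298.9), np.float64(320.8), np.float64(33.0), np.float64(297.0), np.float64(314.0), np.float64(6.0), np.float64(15.0)), (np.float64(311.7), np.float64(322.9), np.float64(33.0), np.float64(304.0), np.float64(316.0), np.float64(13.0), np.float64(15.0)), (np.float64(401.6), np.float64(363.9), np.float64(924.0), np.float64(386.0), np.float64(341.0), np.float64(33.0), np.float64(44.0))]
side red []
```

View pics/yside.png

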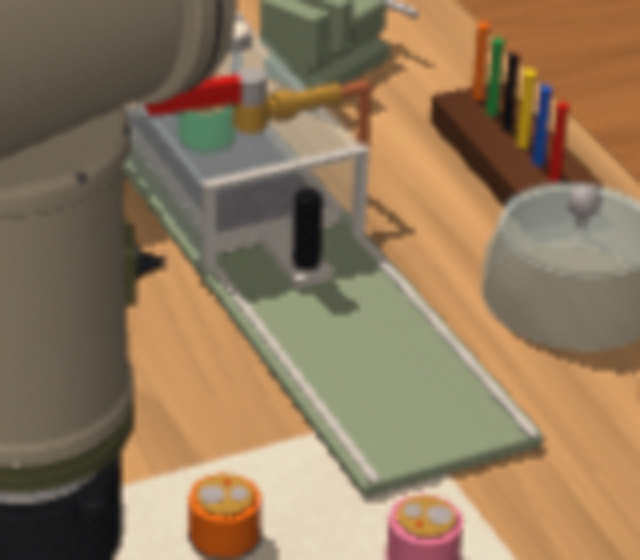

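View pics/ytop.png

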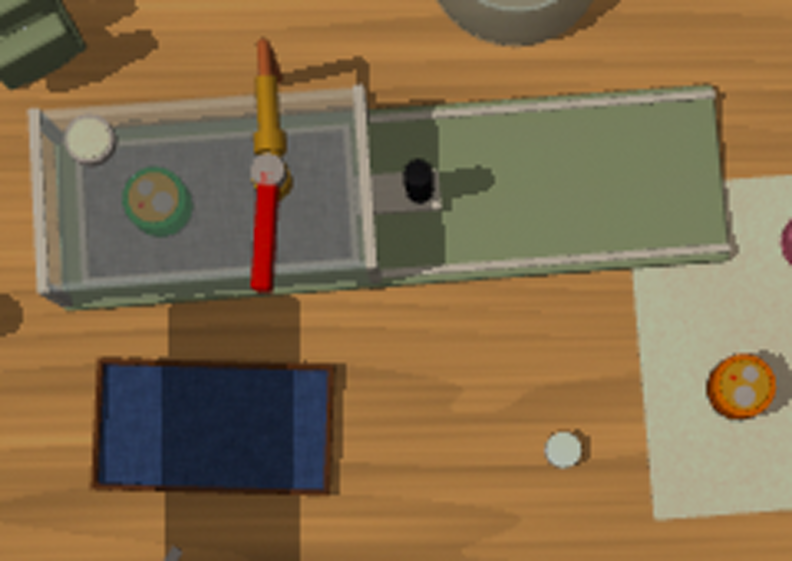

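```bash
cat > st.py <<'E'
from h import *
T=snap("top");S=snap("side")
t=lambda x,y:((x+.5)/3.3-.5+130,(y+.5)/3.3-.5+95); q=lambda x,y:((x+.5)/4-.5+240,(y+.5)/4-.5+160)
obs=[(T,t(30,109),(67,245,88)),(T,t(40,293),(-67,245,88)),(T,t(363,85),(67,0,88)),(T,t(376,268),(-67,0,88)),
(T,t(716,86),(70,'p',12)),(T,t(733,258),(-70,'p',12)),(S,q(205,183),(-67,0,88)),(S,q(366,147),(67,0,88)),(S,q(368,490),(-70,'p',12)),(S,q(541,437),(70,'p',12))]
def W(p,l): 
    c,s=np.cos(p[2]),np.sin(p[2]); y=p[3] if l[1]=='p' else l[1]
    return np.array([p[0]+c*l[0]-s*y,p[1]+s*l[0]+c*y,l[2]])
f=lambda p:np.concatenate([proj(c,W(p,l))[0]-u for c,u,l in obs])
o=least_squares(f,[520,50,0,-260],loss='soft_l1',x_scale=[10,10,.1,10])
print(o.x[:2],np.degrees(o.x[2]),o.x[3]);print(np.round(f(o.x).reshape(-1,2),1))
p=o.x
def loc(w): d=np.array(w[:2])-p[:2]; c,s=np.cos(p[2]),np.sin(p[2]); return np.array([c*d[0]+s*d[1],-s*d[0]+c*d[1]])
for n,tt,ss in(("posttop",t(418,169),q(308,193)),("axis hub",t(268,168),q(251,79)),):
    w=tri([T,S],[tt,ss]); print(n,w,loc(w))
for n,v in(("lever tip",t(262,290)),("hub",t(268,172))):
    w=onz(T,v,134); print(n,w,loc(w))
for n,a,b in(("w1",(354.9,211.4),(295.4,289.8)),("w2",(414.9,163.7),(363.5,318.7))):
    print(n,fitcyl([T,S],[a,b])[0],fitcyl([T],[a],z0=0),fitcyl([S],[b],z0=0))
print("g",fitcyl([T],[(177.2,155.6)],z0=22.5))
print("tray",[onz(T,t(*v),12)[:2].round() for v in((96,358),(337,364),(92,489),(334,494))])
E
python3 st.py
```

```text
[628.64360105  79.2588169 ] 3.556752201165241 -271.6321996557233
[[-0.5  0.3]
 [-0.7 -0.4]
 [ 0.3  0.2]
 [ 0.4 -0.7]
 [-0.1 -1.2]
 [-0.1  0.2]
 [-0.3  1.7]
 [-0.3  1.3]
 [-1.8  0.2]
 [ 0.8  0.2]]
posttop [632.91185812  44.5541267   88.03551933] [  2.10705479 -34.90263401]
axis hub [626.22662127 149.09555807 130.44132489] [ 1.92014982 69.85216699]
lever tip [538.61838242 153.32277386 134.        ] [-85.25709697  79.5062081 ]
hub [622.0468652  148.85867742 134.        ] [-2.26625077 69.87504286]
w1 [ 476.74242699 -199.6267769     0.        ] (array([ 476.57171361, -199.56657875]), np.float64(1.2916457308165263e-06)) (array([ 477.07204748, -199.38978045]), np.float64(0.0023750361865495506))
w2 [ 596.26240649 -357.5636596     0.        ] (array([ 596.04527834, -357.12567212]), np.float64(9.339278221887071e-07)) (array([ 596.92017991, -350.93766808]), np.float64(1.4049591072762269e-06))
g (array([620.78685216, 242.06864011]), np.float64(2.8026191500885034e-06))
tray [array([506., 293.]), array([499., 110.]), array([406., 295.]), array([400., 113.])]
```

Request:
drive_tool:
  moves:
    - [[16,36,0],3.4]
    - [[32,72,0],6.8]
    - [[48,108,0],10.2]
    - [[64,144,0],13.6]
    - [[80,180,0],17]
    - [[96,216,0],20.4]
    - [[112,252,0],23.8]
    - [[128,288,0],27]
  fingers: 0
  squeeze: 40

```text
time: 0.97
tool_pos: [397.3, -246.6, 253.4]
tcp_rot: [180.0, -0.0, 53.8]
ft_force: [1.0, 0.2, 0.2]
finger_gap: 0.4
```

Request:
drive_tool:
  moves:
    - [[16,36,0],3.4]
    - [[32,72,0],6.8]
    - [[48,108,0],10.2]
    - [[64,144,0],13.6]
    - [[80,180,0],17]
    - [[96,216,0],20.4]
    - [[112,252,0],23.8]
    - [[128,288,0],27]

```text
time: 1.63
tool_pos: [525.4, 41.7, 253.5]
tcp_rot: [180.0, -0.0, 80.8]
ft_force: [0.3, -0.1, -0.1]
finger_gap: 0.2
```

Request:
drive_tool:
  moves:
    - [[10,25,0],3]
    - [[20,50,0],6]
    - [[30,70,0],6]
    - [[35,75,0],6]
    - [[35,75,0],6]
    - [[35,75,0],6]
    - [[35,75,0],6]
    - [[35,75,0],6]

```text
time: 2.3
tool_pos: [559.7, 113.4, 253.4]
tcp_rot: [-180.0, 0.0, 86.5]
ft_force: [0.8, 0.8, -1.1]
finger_gap: -0.0
```

```bash
python3 - <<'E'
from h import *
T=snap("top","pics/t1.png");S=snap("side","pics/s1.png")
s=r.sense(); print(s["time"],s["tool_pos"],s["tcp_rot"],s["ft_force"],s["finger_gap"])
for n,c in(("t",T),("s",S)):
    print(n,[tuple(np.round(b,1)) for b in blobs(c,(5,150,60),(20,255,255),100) if 12<b[5]<35 and b[6]<40])
E
```

```text
2.4 [559.80995389 113.6301556  253.45313608] [1.79989429e+02 4.84834956e-03 8.65466138e+01] [-0.12403183 -0.18666903  0.04255492] 0.15900681445293463
t [(np.float64(413.9), np.float64(164.6), np.float64(308.0), np.float64(404.0), np.float64(155.0), np.float64(21.0), np.float64(20.0)), (np.float64(378.2), np.float64(165.6), np.float64(136.0), np.float64(371.0), np.float64(159.0), np.float64(15.0), np.float64(14.0)), (np.float64(354.2), np.float64(211.8), np.float64(291.0), np.float64(344.0), np.float64(202.0), np.float64(21.0), np.float64(20.0)), (np.float64(404.5), np.float64(217.4), np.float64(136.0), np.float64(398.0), np.float64(211.0), np.float64(14.0), np.float64(14.0))]
s [(np.float64(413.1), np.float64(255.7), np.float64(555.0), np.float64(400.0), np.float64(240.0), np.float64(26.0), np.float64(31.0)), (np.float64(295.8), np.float64(289.0), np.float64(269.0), np.float64(288.0), np.float64(279.0), np.float64(17.0), np.float64(21.0)), (np.float64(363.8), np.float64(318.7), np.float64(351.0), np.float64(354.0), np.float64(308.0), np.float64(21.0), np.float64(23.0))]
```

View pics/t1.png

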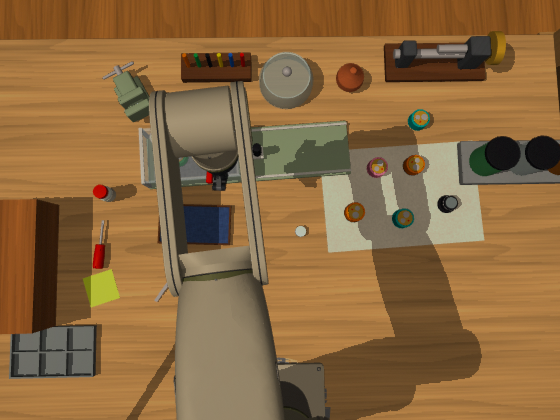

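View pics/s1.png

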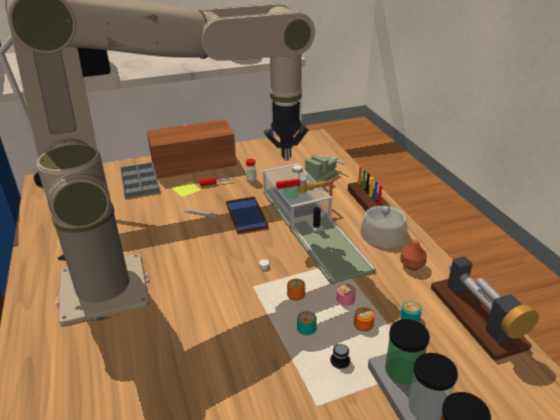

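Request:
drive_tool:
  moves:
    - [[0,0,-30],0]
    - [[0,0,-60],0]
    - [[0,0,-90],0]
    - [[0,0,-115],0]
    - [[0,0,-127],0]
    - [[0,0,-127],0]
    - [[0,0,-127],0]
    - [[0,0,-127],0]

```text
time: 3.07
tool_pos: [561.3, 114.6, 128.5]
tcp_rot: [179.8, -0.0, 86.6]
ft_force: [-0.1, -0.3, 0.9]
finger_gap: -0.2
```

```bash
python3 - <<'E'
from h import *
T=snap("top");S=snap("side","pics/s2.png")
w=S["pixels"][100:250,220:400,::-1]; cv2.imwrite("pics/s2z.png",cv2.resize(w,None,fx=4,fy=4,interpolation=cv2.INTER_CUBIC))
for a,b in(((354.2,211.8),(295.8,289)),((413.9,164.6),(363.8,318.7))):
    print(fitcyl([T],[a],z0=0)[0],fitcyl([S],[b],z0=0)[0]); w=tri([T,S],[a,b]);print("mid",w)
s=r.sense(); print(s["tool_pos"],s["ft_force"])
E
```

```text
[ 475.58819155 -197.80355811] [ 479.11151149 -196.92439535]
mid [ 477.04097552 -198.32281752   19.41631499]
[ 593.75840229 -354.4545721 ] [ 597.60247034 -351.17653119]
mid [ 594.53566238 -354.29805064   21.4524998 ]
[561.57137881 114.74135384 128.84178953] [0.52043903 0.07098396 0.83310048]
```

View pics/s2z.png

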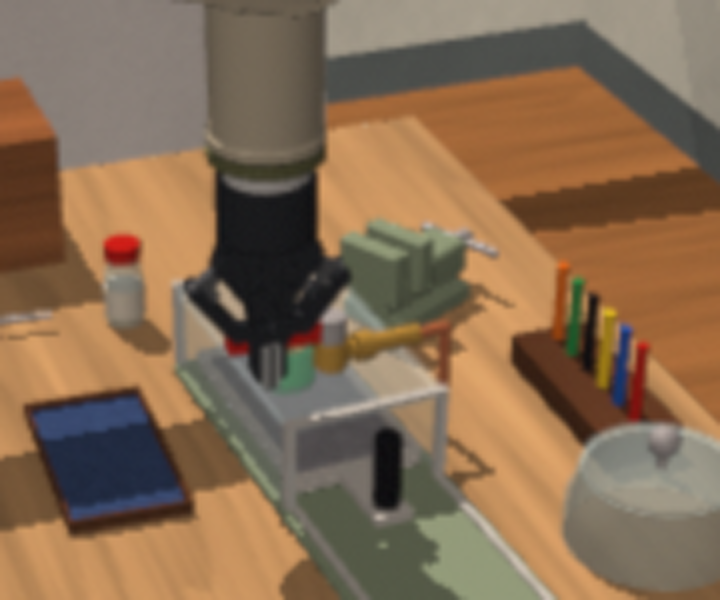

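```bash
python3 - <<'E'
import numpy as np
H=np.array([624,149])
for k,f in enumerate(np.r_[177,np.arange(171,92,-6),91,88]):
    c,s=np.cos(np.radians(f)),np.sin(np.radians(f)); P=H+60*np.array([c,s])+18*np.array([-s,c]); print(f,P.round(1),(P-[560,115]).round(1))
E
```

```text
177 [563.1 134.2] [ 3.1 19.2]
171 [561.9 140.6] [ 1.9 25.6]
165 [561.4 147.1] [ 1.4 32.1]
159 [561.5 153.7] [ 1.5 38.7]
153 [562.4 160.2] [ 2.4 45.2]
147 [563.9 166.6] [ 3.9 51.6]
141 [566.  172.8] [ 6.  57.8]
135 [568.8 178.7] [ 8.8 63.7]
129 [572.3 184.3] [12.3 69.3]
123 [576.2 189.5] [16.2 74.5]
117 [580.7 194.3] [20.7 79.3]
111 [585.7 198.6] [25.7 83.6]
105 [591.1 202.3] [31.1 87.3]
99 [596.8 205.4] [36.8 90.4]
93 [602.9 208. ] [42.9 93. ]
91 [605.  208.7] [45.  93.7]
88 [608.1 209.6] [48.1 94.6]
```

Request:
drive_tool:
  moves:
    - [[3,19,0],0]
    - [[2,26,0],-6]
    - [[1,32,0],-12]
    - [[2,39,0],-18]
    - [[2,45,0],-24]
    - [[4,52,0],-30]
    - [[6,58,0],-36]
    - [[9,64,0],-42]

```text
time: 3.83
tool_pos: [569.1, 178.9, 128.0]
tcp_rot: [180.0, -0.0, 44.3]
ft_force: [-4.3, -1.7, 1.4]
finger_gap: 0.1
```

Request:
drive_tool:
  moves:
    - [[3,5,0],-6]
    - [[7,11,0],-12]
    - [[12,15,0],-18]
    - [[17,20,0],-24]
    - [[22,23,0],-30]
    - [[28,26,0],-36]
    - [[31,28,0],-40]
    - [[31,28,0],-40]

```text
time: 4.5
tool_pos: [600.7, 207.4, 127.7]
tcp_rot: [-180.0, -0.1, 4.5]
ft_force: [-0.3, -0.7, 0.6]
finger_gap: -0.1
```

```bash
python3 - <<'E'
from h import *
T=snap("top");S=snap("side","pics/s3.png")
w=S["pixels"][100:250,220:400,::-1]; cv2.imwrite("pics/s3z.png",cv2.resize(w,None,fx=4,fy=4,interpolation=cv2.INTER_CUBIC))
s=r.sense(); print(s["tool_pos"],s["ft_force"])
E
```

```text
[600.70287524 206.84795697 127.5290134 ] [ 0.07464505 -0.27132227 -0.27778187]
```

View pics/s3z.png

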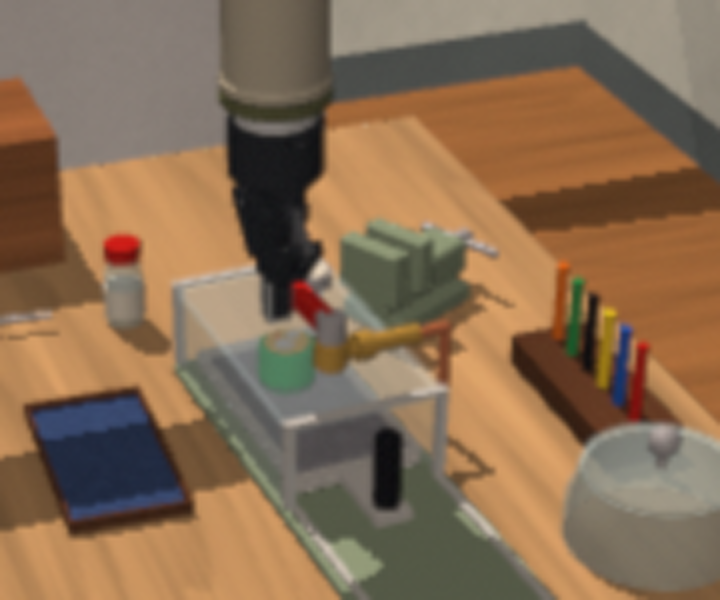

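Lever swung. Push a bit farther until the stop resists.

Request:
drive_tool:
  moves:
    - [[2,0,0],0]
    - [[4,0,0],0]
    - [[6,0,0],0]
    - [[6,0,0],0]
    - [[7,0,0],0]
    - [[8,0,0],0]
    - [[8,0,0],0]
    - [[8,0,0],0]

```text
time: 5.27
tool_pos: [605.3, 206.9, 126.4]
tcp_rot: [-180.0, 0.4, 4.7]
ft_force: [-19.7, -1.2, 12.7]
finger_gap: 0.1
```

Request:
drive_tool:
  moves:
    - [[-18,0,0],0]
    - [[-18,0,30],0]
    - [[-18,0,64],0]
    - [[-14,-15,64],7]
    - [[-8,-35,64],14]
    - [[-2,-55,64],21]
    - [[4,-75,64],28]
    - [[10,-95,64],35]
  fingers: 55

```text
time: 5.93
tool_pos: [618.7, 110.3, 190.6]
tcp_rot: [179.9, -0.0, 40.0]
ft_force: [0.1, 0.3, -0.0]
finger_gap: 55.0
```

Request:
drive_tool:
  moves:
    - [[4,-20,0],7]
    - [[8,-40,0],14]
    - [[12,-55,0],21]
    - [[14,-64,0],28]
    - [[14,-67,0],35]
    - [[14,-67,0],42]
    - [[14,-67,0],49]
    - [[14,-67,0],54]

```text
time: 6.6
tool_pos: [632.4, 43.9, 190.4]
tcp_rot: [180.0, 0.0, 94.0]
ft_force: [-0.2, -0.5, -0.2]
finger_gap: 55.0
```

```bash
python3 - <<'E'
from h import *
T=snap("top","pics/t4.png");S=snap("side","pics/s4.png")
w=S["pixels"][80:270,220:400,::-1]; cv2.imwrite("pics/s4z.png",cv2.resize(w,None,fx=3.1,fy=3.1,interpolation=cv2.INTER_CUBIC))
s=r.sense(); print(s["tool_pos"],s["tcp_rot"],s["ft_force"],s["finger_gap"])
# predicted post top and tool grasp point
print(proj(S,[[632,44.5,86.5],[632,44.5,190]]))
E
```

```text
[632.35084977  44.11171701 190.42420824] [1.79955295e+02 2.59821208e-02 9.37289137e+01] [ 0.12488665 -0.0255501   0.20479768] 55.12581986206128
[[316.2842436  208.38399443]
 [317.26079779 178.07359726]]
```

View pics/s4z.png

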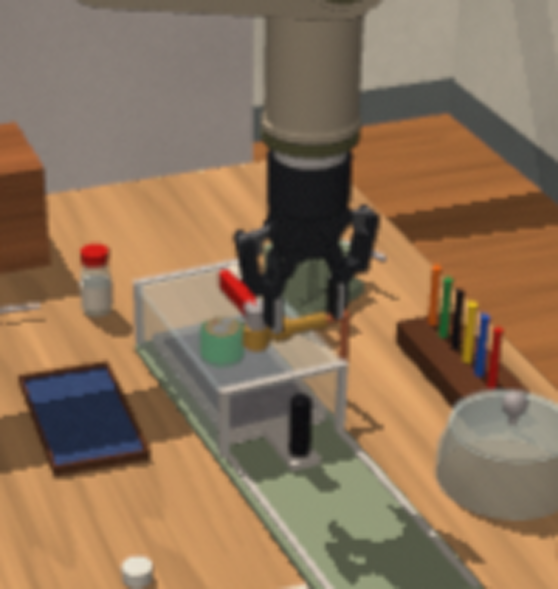

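View pics/t4.png

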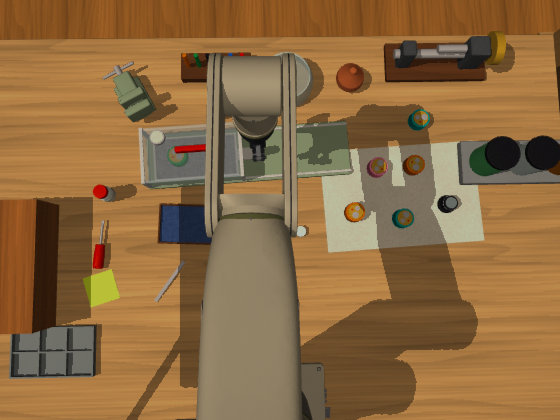

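Request:
drive_tool:
  moves:
    - [[0,0,-30],0]
    - [[0,0,-60],0]
    - [[0,0,-85],0]
    - [[0,0,-105],0]
    - [[0,0,-117],0]
    - [[0,0,-117],0]
    - [[0,0,-117],0]
    - [[0,0,-117],0]

```text
time: 7.37
tool_pos: [633.3, 44.6, 75.2]
tcp_rot: [179.8, 0.0, 93.6]
ft_force: [-0.3, 0.3, 0.0]
finger_gap: 54.8
```

Request:
drive_tool:
  moves:
    - [[0,0,0],0]
    - [[0,0,0],0]
    - [[0,0,0],0]
    - [[0,0,0],0]
    - [[0,0,0],0]
    - [[0,0,0],0]
    - [[0,0,0],0]
    - [[0,0,0],0]
  fingers: 0
  squeeze: 40

```text
time: 8.03
tool_pos: [633.1, 44.7, 74.9]
tcp_rot: [179.8, 0.0, 93.6]
ft_force: [-1.0, -0.8, 6.9]
finger_gap: 20.9
```

Request:
drive_tool:
  moves:
    - [[0.2,-3,0],0]
    - [[0.5,-9,0],0]
    - [[1.1,-18,0],0]
    - [[1.9,-30,0],0]
    - [[2.6,-42,0],0]
    - [[3.4,-54,0],0]
    - [[4.1,-66,0],0]
    - [[4.9,-78,0],0]

```text
time: 8.7
tool_pos: [638.0, -33.3, 74.9]
tcp_rot: [179.9, -0.0, 93.6]
ft_force: [-0.8, 4.1, 7.0]
finger_gap: 20.8
```

Request:
drive_tool:
  moves:
    - [[0.7,-12,0],0]
    - [[1.5,-24,0],0]
    - [[2.2,-36,0],0]
    - [[3,-48,0],0]
    - [[3.7,-60,0],0]
    - [[4.5,-72,0],0]
    - [[5.2,-84,0],0]
    - [[6,-96,0],0]

```text
time: 9.37
tool_pos: [643.9, -129.5, 74.9]
tcp_rot: [179.9, -0.0, 93.6]
ft_force: [-0.6, 3.4, 8.0]
finger_gap: 20.8
```

Request:
drive_tool:
  moves:
    - [[0.6,-10,0],0]
    - [[1.1,-18,0],0]
    - [[1.6,-25,0],0]
    - [[1.9,-30,0],0]
    - [[2.2,-35,0],0]
    - [[2.5,-40,0],0]
    - [[2.6,-42,0],0]
    - [[2.6,-42,0],0]

```text
time: 10.03
tool_pos: [646.4, -170.0, 74.9]
tcp_rot: [179.9, -0.1, 93.6]
ft_force: [-0.9, 6.9, 8.1]
finger_gap: 21.3
```

Request:
drive_tool:
  moves:
    - [[0,-1,0],0]
    - [[0.1,-2,0],0]
    - [[0.2,-3,0],0]
    - [[0.2,-3,0],0]
    - [[0.2,-3,0],0]
    - [[0.2,-3,0],0]
    - [[0.2,-3,0],0]
    - [[0.2,-3,0],0]

```text
time: 10.7
tool_pos: [646.4, -170.2, 74.8]
tcp_rot: [179.9, -0.3, 93.7]
ft_force: [-3.7, 19.1, 12.0]
finger_gap: 20.9
```

Request:
drive_tool:
  moves:
    - [[0,1,0],0]
    - [[0,2,0],0]
    - [[0,2,0],0]
    - [[0,2,0],0]
    - [[0,2,0],0]
    - [[0,2,0],0]
    - [[0,2,0],0]
    - [[0,2,0],0]
  fingers: 55

```text
time: 11.37
tool_pos: [645.6, -172.6, 73.2]
tcp_rot: [-180.0, 0.0, 93.6]
ft_force: [0.4, 1.2, -0.7]
finger_gap: 54.9
```

Request:
drive_tool:
  moves:
    - [[0,0,10],0]
    - [[0,0,35],0]
    - [[0,0,70],0]
    - [[0,0,105],0]
    - [[0,0,130],0]
    - [[-20,30,130],-7]
    - [[-50,60,130],-14]
    - [[-80,95,130],-21]

```text
time: 12.03
tool_pos: [568.7, -81.1, 204.8]
tcp_rot: [179.9, -0.0, 72.2]
ft_force: [-1.1, 0.6, 0.2]
finger_gap: 55.3
```

```bash
python3 - <<'E'
from h import *
T=snap("top","pics/t5.png");S=snap("side","pics/s5.png")
s=r.sense(); print(s["time"],s["tool_pos"],s["tcp_rot"],s["ft_force"],s["finger_gap"])
for n,c in(("t",T),("s",S)):
    print(n,[tuple(np.round(b,1)) for b in blobs(c,(60,60,60),(85,255,255),60) if 12<b[5]<35 and b[6]<40])
w=T["pixels"][100:260,130:370,::-1]; cv2.imwrite("pics/t5z.png",cv2.resize(w,None,fx=3.2,fy=3.2,interpolation=cv2.INTER_CUBIC))
E
```

```text
12.1333 [564.36190524 -76.96334803 201.91175154] [-1.79675181e+02 -5.14541575e-02  7.24099564e+01] [ 0.16069894 -0.3813119  -0.36417479] 54.998756469919385
t [(np.float64(263.5), np.float64(148.8), np.float64(130.0), np.float64(254.0), np.float64(139.0), np.float64(20.0), np.float64(21.0)), (np.float64(481.6), np.float64(162.0), np.float64(429.0), np.float64(469.0), np.float64(145.0), np.float64(28.0), np.float64(31.0)), (np.float64(402.6), np.float64(217.7), np.float64(143.0), np.float64(392.0), np.float64(208.0), np.float64(22.0), np.float64(21.0))]
s [(np.float64(319.4), np.float64(225.1), np.float64(156.0), np.float64(312.0), np.float64(219.0), np.float64(16.0), np.float64(14.0))]
```

View pics/t5z.png

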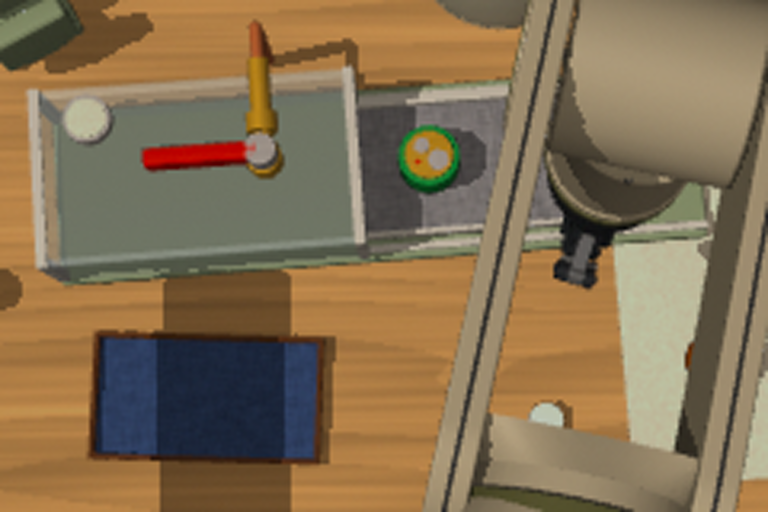

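View pics/s5.png

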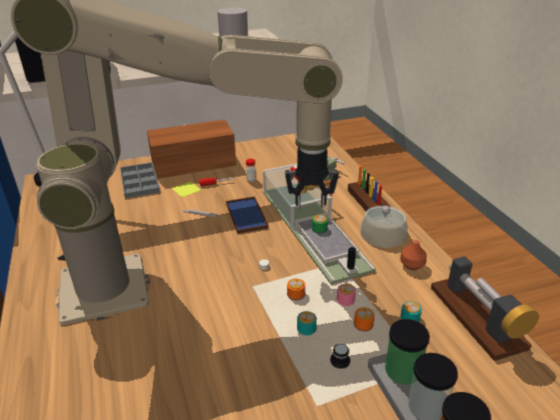

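```bash
python3 - <<'E'
from h import *
T=snap("top");S=snap("side")
for c,lo in((T,(50,100,40)),(S,(50,100,40))):
    print([tuple(np.round(b,1)) for b in blobs(c,lo,(85,255,255),60,9) if 12<b[5]<35 and b[6]<40])
a,b=(263.5,148.8),(319.4,224.5)
print(fitcyl([T],[a],z0=22.5),fitcyl([S],[b],z0=22.5),tri([T,S],[a,b]))
for c,n in((T,"t"),(S,"s")):
    im=c["pixels"][:,:,::-1].copy()
    x=[632,28]
    for z,R in((22.5,24),(58.5,24)):
        P=[[x[0]+R*np.cos(t),x[1]+R*np.sin(t),z] for t in np.linspace(0,6.28,40)]
        cv2.polylines(im,[proj(c,P).round().astype(np.int32)],True,(0,0,255))
    cc=proj(c,[x+[40]])[0].astype(int); cv2.imwrite(f"pics/g{n}.png",cv2.resize(im[cc[1]-40:cc[1]+40,cc[0]-40:cc[0]+40],None,fx=6,fy=6,interpolation=cv2.INTER_NEAREST))
g=np.hstack([cv2.imread("pics/gt.png"),cv2.imread("pics/gs.png")]);cv2.imwrite("pics/g1.png",cv2.resize(g,(800,400)))
E
```

```text
[(np.float64(416.5), np.float64(118.8), np.float64(124.0), np.float64(408.0), np.float64(109.0), np.float64(18.0), np.float64(21.0)), (np.float64(263.6), np.float64(149.1), np.float64(168.0), np.float64(254.0), np.float64(139.0), np.float64(20.0), np.float64(21.0)), (np.float64(483.5), np.float64(161.6), np.float64(481.0), np.float64(469.0), np.float64(144.0), np.float64(33.0), np.float64(32.0)), (np.float64(402.5), np.float64(217.7), np.float64(153.0), np.float64(392.0), np.float64(209.0), np.float64(22.0), np.float64(19.0))]
[(np.float64(319.4), np.float64(224.9), np.float64(154.0), np.float64(312.0), np.float64(219.0), np.float64(16.0), np.float64(14.0))]
(array([634.96037813,  27.56625935]), np.float64(0.007301615193455291)) (array([640.82100196,  48.36033005]), np.float64(4.564592867734575)) [636.22975753  27.48464411  38.17872326]
```

View pics/g1.png

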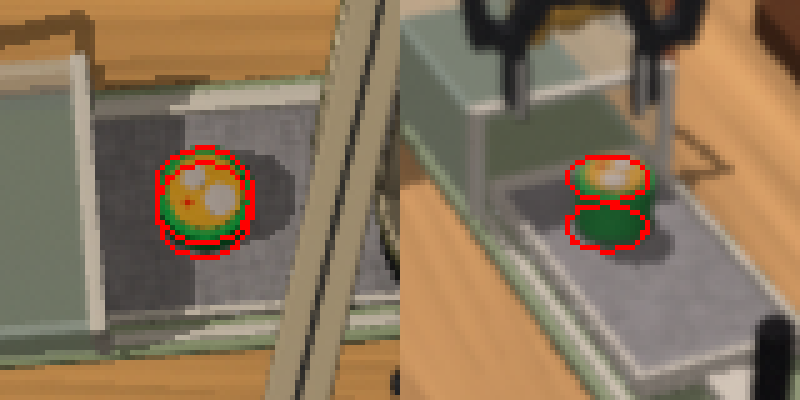

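Request:
drive_tool:
  moves:
    - [[12,18,0],-5]
    - [[24,36,0],-10]
    - [[36,54,0],-15]
    - [[48,72,0],-20]
    - [[60,90,0],-24]
    - [[70,105,-10],-24]
    - [[70,105,-40],-24]
    - [[70,105,-70],-24]
  fingers: 64

```text
time: 12.9
tool_pos: [642.8, 23.9, 135.5]
tcp_rot: [179.7, -0.2, 48.7]
ft_force: [-0.9, -0.4, -0.2]
finger_gap: 64.2
```

```bash
python3 - <<'E'
from h import *
T=snap("top");S=snap("side")
w=S["pixels"][120:280,220:400,::-1]; cv2.imwrite("pics/s6z.png",cv2.resize(w,None,fx=3.6,fy=3.6,interpolation=cv2.INTER_CUBIC))
s=r.sense(); print(s["tool_pos"],s["tcp_rot"],s["finger_gap"])
E
```

```text
[636.50548387  23.30918767 127.62243928] [-179.61419693    0.32947553   48.67187293] 63.9270235318704
```

View pics/s6z.png

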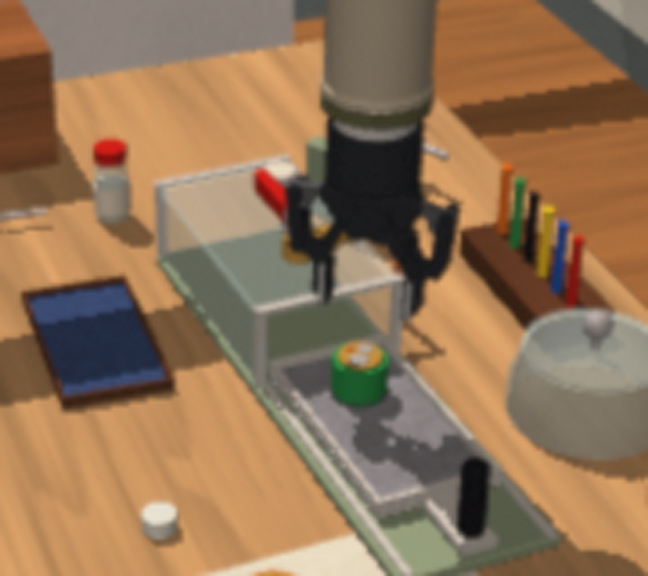

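Request:
drive_tool:
  moves:
    - [[0,0,-8],0]
    - [[0,0,-25],0]
    - [[0,0,-45],0]
    - [[0,0,-60],0]
    - [[0,0,-60],0]
    - [[0,0,-60],0]
    - [[0,0,-60],0]
    - [[0,0,-60],0]

```text
time: 13.67
tool_pos: [640.8, 23.4, 76.0]
tcp_rot: [179.8, -0.1, 48.6]
ft_force: [-0.9, -0.1, 1.0]
finger_gap: 64.0
```

Request:
drive_tool:
  moves:
    - [[-2,2,0],0]
    - [[-4,3.5,0],0]
    - [[-4,3.5,-8],0]
    - [[-4,3.5,-16],0]
    - [[-4,3.5,-24],0]
    - [[-4,3.5,-25],0]
    - [[-4,3.5,-25],0]
    - [[-4,3.5,-25],0]

```text
time: 14.33
tool_pos: [634.8, 27.2, 47.8]
tcp_rot: [-180.0, 0.0, 48.6]
ft_force: [0.5, -0.2, -0.0]
finger_gap: 64.1
```

Request:
drive_tool:
  moves:
    - [[0,0,0],0]
    - [[0,0,0],0]
    - [[0,0,0],0]
    - [[0,0,0],0]
    - [[0,0,0],0]
    - [[0,0,0],0]
    - [[0,0,0],0]
    - [[0,0,0],0]
  fingers: 0
  squeeze: 45

```text
time: 15.0
tool_pos: [635.5, 27.2, 48.9]
tcp_rot: [180.0, -0.0, 48.6]
ft_force: [1.5, 0.0, 5.1]
finger_gap: 47.0
```

```bash
python3 - <<'E'
from h import *
S=snap("side")
w=S["pixels"][120:280,220:400,::-1]; cv2.imwrite("pics/s7z.png",cv2.resize(w,None,fx=3.6,fy=3.6,interpolation=cv2.INTER_CUBIC))
s=r.sense(); print(s["tool_pos"],s["tcp_rot"],s["ft_force"],s["finger_gap"])
E
```

```text
[635.58810512  27.17544272  48.92690542] [ 1.79947101e+02 -4.37134878e-02  4.86276137e+01] [ 0.52786315 -0.01137742  5.48301112] 46.777758199048435
```

View pics/s7z.png

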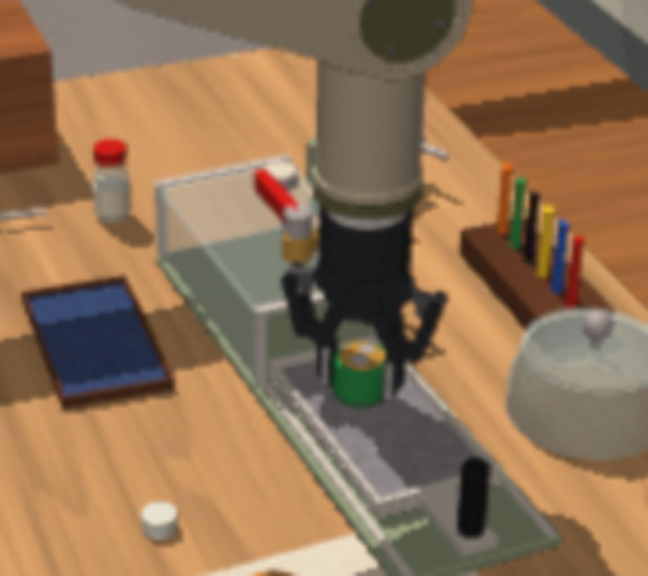

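Request:
drive_tool:
  moves:
    - [[0,0,5],0]
    - [[0,0,15],0]
    - [[0,0,32],0]
    - [[0,0,52],0]
    - [[0,0,72],0]
    - [[0,0,88],0]
    - [[0,0,97],0]
    - [[0,0,100],0]

```text
time: 15.72
tool_pos: [636.0, 27.2, 150.8]
tcp_rot: [179.9, -0.1, 48.6]
ft_force: [0.1, 0.9, -1.5]
finger_gap: 47.0
```

Request:
drive_tool:
  moves:
    - [[-10,9,0],-3]
    - [[-30,29,0],-9]
    - [[-54,52,0],-15]
    - [[-80,77,0],-21]
    - [[-106,102,0],-27]
    - [[-132,127,0],-33]
    - [[-154,149,0],-39]
    - [[-172,166,0],-45]

```text
time: 16.38
tool_pos: [460.3, 194.4, 147.0]
tcp_rot: [180.0, 0.1, 3.4]
ft_force: [0.2, 0.1, -0.8]
finger_gap: 47.1
```

Request:
drive_tool:
  moves:
    - [[-8,7,0],0]
    - [[-10,9,0],0]
    - [[-10,9,0],0]
    - [[-10,9,-15],0]
    - [[-10,9,-35],0]
    - [[-10,9,-50],0]
    - [[-10,9,-60],0]
    - [[-10,9,-60],0]

```text
time: 17.05
tool_pos: [452.1, 200.7, 85.6]
tcp_rot: [179.9, 0.2, 3.6]
ft_force: [-0.9, 0.3, -1.1]
finger_gap: 46.7
```

```bash
python3 - <<'E'
from h import *
S=snap("side");T=snap("top","pics/t8.png")
w=S["pixels"][120:280,180:360,::-1]; cv2.imwrite("pics/s8z.png",cv2.resize(w,None,fx=3.6,fy=3.6,interpolation=cv2.INTER_CUBIC))
s=r.sense(); print(s["time"],s["tool_pos"],s["tcp_rot"],s["ft_force"],s["finger_gap"])
E
```

```text
17.15 [453.47433176 201.55690467  88.22031261] [1.79980950e+02 4.08155078e-02 3.62222817e+00] [-0.15013288 -0.35946613 -1.28474053] 47.412793285457205
```

View pics/s8z.png

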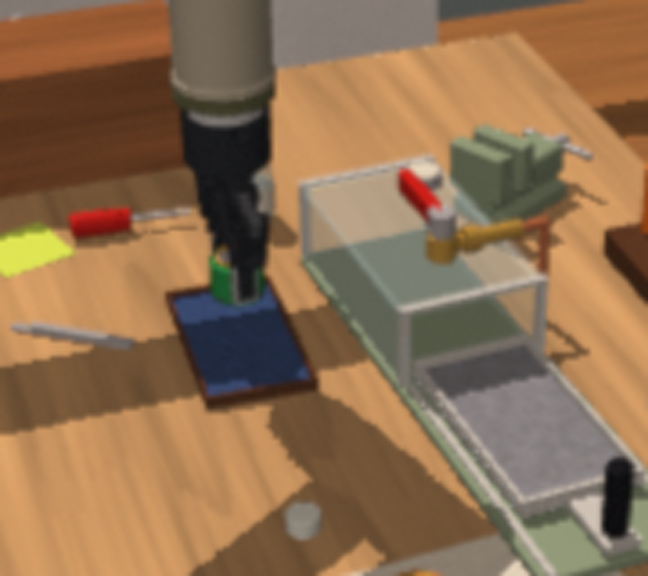

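Request:
drive_tool:
  moves:
    - [[0,0,-12],0]
    - [[0,0,-26],0]
    - [[0,0,-38],0]
    - [[0,0,-47],0]
    - [[0,0,-53],0]
    - [[0,0,-56],0]
    - [[0,0,-57],0]
    - [[0,0,-57],0]

```text
time: 17.82
tool_pos: [453.2, 202.3, 31.3]
tcp_rot: [-180.0, -0.0, 3.6]
ft_force: [-0.3, 0.4, -0.9]
finger_gap: 46.9
```

Request:
drive_tool:
  moves:
    - [[0,0,0],0]
    - [[0,0,0],0]
    - [[0,0,0],0]
    - [[0,0,0],0]
    - [[0,0,0],0]
    - [[0,0,0],0]
    - [[0,0,0],0]
    - [[0,0,0],0]
  fingers: 62

```text
time: 18.48
tool_pos: [453.1, 202.2, 31.3]
tcp_rot: [-180.0, -0.0, 3.6]
ft_force: [-0.9, 0.3, 0.7]
finger_gap: 62.0
```

Request:
drive_tool:
  moves:
    - [[0,0,8],0]
    - [[0,0,25],0]
    - [[0,0,45],0]
    - [[0,0,70],0]
    - [[0,0,95],0]
    - [[0,0,115],0]
    - [[0,0,120],0]
    - [[0,0,120],0]

```text
time: 19.15
tool_pos: [454.5, 202.7, 153.9]
tcp_rot: [-179.9, -0.3, 3.6]
ft_force: [-0.2, 0.1, 0.2]
finger_gap: 61.7
```

```bash
python3 - <<'E'
from h import *
S=snap("side","pics/s9.png");T=snap("top","pics/t9.png")
s=r.sense(); print(s["time"],s["tool_pos"],s["tcp_rot"],s["ft_force"],s["finger_gap"])
for n,c in(("t",T),("s",S)):
    print(n,[tuple(np.round(b,1)) for b in blobs(c,(5,150,60),(20,255,255),100) if 12<b[5]<35 and b[6]<40])
E
```

```text
19.25 [452.69019301 202.07907693 150.65445863] [1.79991618e+02 3.27672279e-02 3.62850595e+00] [0.55428397 0.34649402 0.83971677] 62.35144120956189
t [(np.float64(413.6), np.float64(164.6), np.float64(316.0), np.float64(403.0), np.float64(155.0), np.float64(22.0), np.float64(20.0)), (np.float64(378.3), np.float64(165.6), np.float64(134.0), np.float64(371.0), np.float64(159.0), np.float64(15.0), np.float64(14.0)), (np.float64(354.4), np.float64(211.7), np.float64(286.0), np.float64(344.0), np.float64(202.0), np.float64(21.0), np.float64(20.0)), (np.float64(404.6), np.float64(217.4), np.float64(136.0), np.float64(398.0), np.float64(211.0), np.float64(14.0), np.float64(14.0))]
s [(np.float64(317.8), np.float64(187.5), np.float64(179.0), np.float64(299.0), np.float64(180.0), np.float64(34.0), np.float64(15.0)), (np.float64(413.1), np.float64(255.6), np.float64(556.0), np.float64(400.0), np.float64(240.0), np.float64(26.0), np.float64(30.0)), (np.float64(295.7), np.float64(288.8), np.float64(285.0), np.float64(287.0), np.float64(279.0), np.float64(18.0), np.float64(21.0)), (np.float64(363.6), np.float64(318.7), np.float64(344.0), np.float64(354.0), np.float64(308.0), np.float64(20.0), np.float64(23.0))]
```

View pics/s9.png

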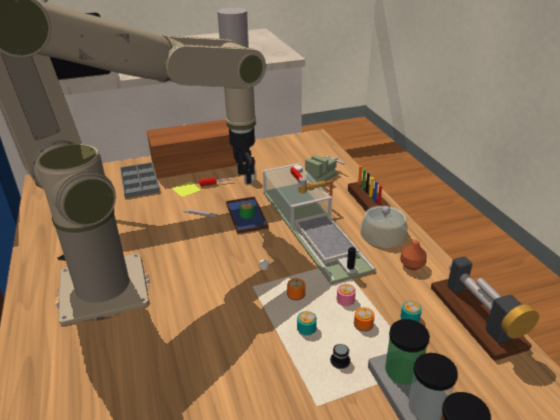

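View pics/t9.png

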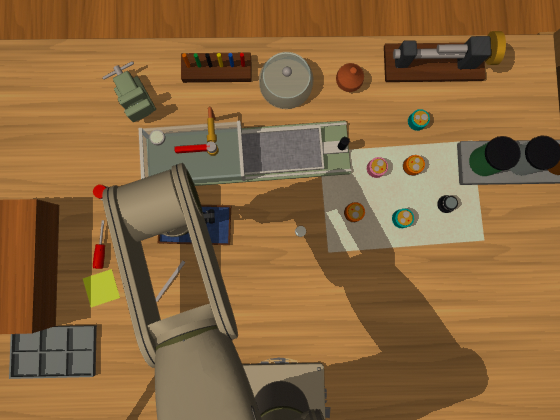

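Request:
drive_tool:
  moves:
    - [[1,-15,0],0]
    - [[3,-45,0],0]
    - [[5,-83,0],0]
    - [[7,-121,0],0]
    - [[9,-159,0],0]
    - [[12,-197,0],0]
    - [[14,-235,0],0]
    - [[16,-273,0],0]

```text
time: 19.92
tool_pos: [467.6, -72.3, 149.3]
tcp_rot: [-179.9, 0.2, 3.6]
ft_force: [0.7, -0.3, 0.3]
finger_gap: 62.1
```

Request:
drive_tool:
  moves:
    - [[2,-36,0],0]
    - [[4,-70,0],0]
    - [[6,-98,0],0]
    - [[7,-117,0],0]
    - [[8,-126,0],0]
    - [[8,-127,-10],0]
    - [[8,-127,-30],0]
    - [[8,-127,-50],0]

```text
time: 20.58
tool_pos: [477.0, -196.7, 99.8]
tcp_rot: [-180.0, -0.0, 3.6]
ft_force: [-0.8, 0.3, -0.2]
finger_gap: 62.0
```

```bash
python3 - <<'E'
from h import *
S=snap("side");T=snap("top","pics/t10.png")
s=r.sense(); print(s["time"],s["tool_pos"],s["tcp_rot"],s["ft_force"],s["finger_gap"])
w=S["pixels"][170:370,220:420,::-1]; cv2.imwrite("pics/s10z.png",cv2.resize(w,None,fx=3,fy=3,interpolation=cv2.INTER_CUBIC))
E
```

```text
20.6833 [ 473.8130305  -194.73199771   96.08749987] [-179.71287853    0.42262121    3.68876826] [-0.8397403   0.20217618  0.39777304] 62.149537597197835
```

View pics/s10z.png

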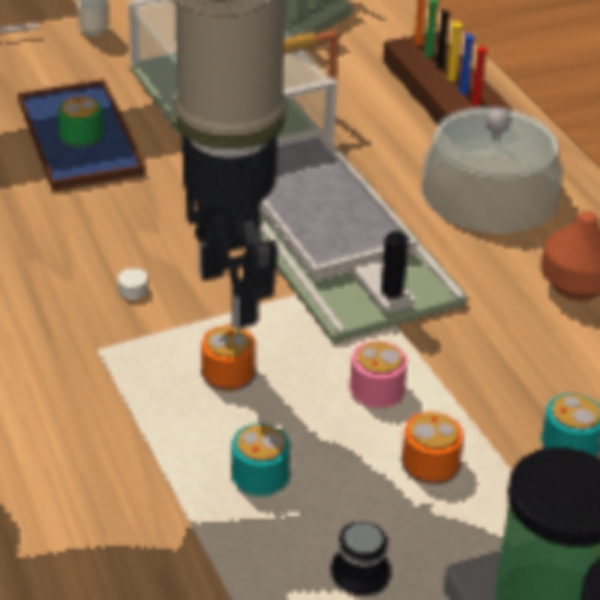

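Request:
drive_tool:
  moves:
    - [[0,-1,-15],0]
    - [[0,-1,-35],0]
    - [[0,-1,-52],0]
    - [[0,-1,-64],0]
    - [[0,-1,-70],0]
    - [[0,-1,-71],0]
    - [[0,-1,-71],0]
    - [[0,-1,-71],0]

```text
time: 21.35
tool_pos: [477.8, -199.0, 31.4]
tcp_rot: [180.0, -0.1, 3.6]
ft_force: [-0.5, -0.5, 1.5]
finger_gap: 62.3
```

Request:
drive_tool:
  moves:
    - [[0,0,0],0]
    - [[0,0,0],0]
    - [[0,0,0],0]
    - [[0,0,0],0]
    - [[0,0,0],0]
    - [[0,0,0],0]
    - [[0,0,0],0]
    - [[0,0,0],0]
  fingers: 0

```text
time: 22.02
tool_pos: [478.1, -199.2, 31.8]
tcp_rot: [179.9, -0.1, 3.6]
ft_force: [-1.0, 1.4, 6.1]
finger_gap: 47.0
```

Request:
drive_tool:
  moves:
    - [[0,0,5],0]
    - [[0,0,15],0]
    - [[0,0,32],0]
    - [[0,0,52],0]
    - [[0,0,72],0]
    - [[0,0,88],0]
    - [[0,0,97],0]
    - [[0,0,100],0]

```text
time: 22.68
tool_pos: [478.2, -199.5, 132.9]
tcp_rot: [179.9, -0.2, 3.6]
ft_force: [-0.6, 0.1, -1.0]
finger_gap: 46.6
```

Request:
drive_tool:
  moves:
    - [[8,11,0],0]
    - [[24,35,0],0]
    - [[44,64,0],0]
    - [[66,95,0],0]
    - [[88,127,0],0]
    - [[110,159,0],0]
    - [[130,188,0],0]
    - [[145,210,0],0]

```text
time: 23.35
tool_pos: [622.6, 14.0, 129.1]
tcp_rot: [-180.0, 0.1, 3.7]
ft_force: [0.1, -0.1, -1.6]
finger_gap: 46.6
```

Request:
drive_tool:
  moves:
    - [[8,11,0],0]
    - [[10,14,0],0]
    - [[10,14,0],0]
    - [[10,14,0],0]
    - [[10,14,-15],0]
    - [[10,14,-32],0]
    - [[10,14,-45],0]
    - [[10,14,-50],0]

```text
time: 24.02
tool_pos: [629.8, 24.0, 77.4]
tcp_rot: [-180.0, 0.2, 3.5]
ft_force: [-0.9, 0.8, -2.4]
finger_gap: 46.4
```

Request:
drive_tool:
  moves:
    - [[0,0,-5],0]
    - [[0,0,-10],0]
    - [[0,0,-15],0]
    - [[0,0,-20],0]
    - [[0,0,-20],0]
    - [[0,0,-20],0]
    - [[0,0,-20],0]
    - [[0,0,-20],0]

```text
time: 24.68
tool_pos: [632.4, 25.3, 60.8]
tcp_rot: [180.0, -0.0, 3.6]
ft_force: [0.2, -0.4, -0.2]
finger_gap: 46.9
```

```bash
python3 - <<'E'
from h import *
S=snap("side");T=snap("top","pics/t11.png")
s=r.sense(); print(s["time"],s["tool_pos"],s["tcp_rot"],s["ft_force"],s["finger_gap"])
w=S["pixels"][120:320,220:420,::-1]; cv2.imwrite("pics/s11z.png",cv2.resize(w,None,fx=3,fy=3,interpolation=cv2.INTER_CUBIC))
E
```

```text
24.7833 [632.36867524  25.26779062  60.76181816] [ 1.79997178e+02 -4.11380839e-02  3.63486024e+00] [-0.44117    -0.13886567 -0.9081098 ] 47.03966235517693
```

View pics/s11z.png

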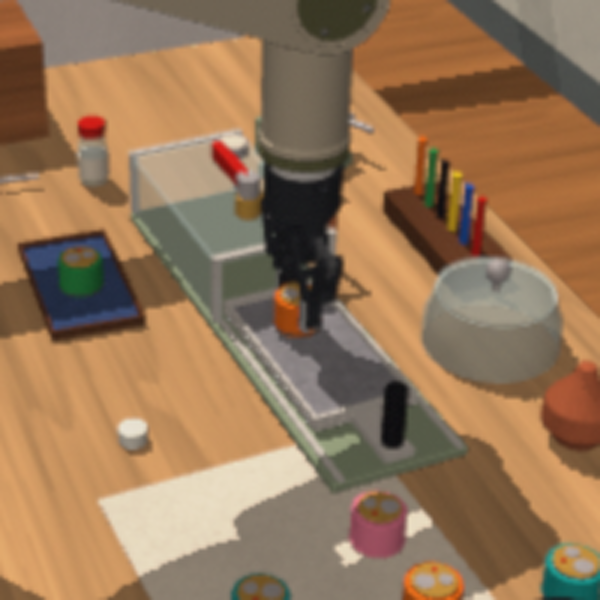

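Request:
drive_tool:
  moves:
    - [[0,0,-2],0]
    - [[0,0,-4],0]
    - [[0,0,-6],0]
    - [[0,0,-7],0]
    - [[0,0,-7],0]
    - [[0,0,-7],0]
    - [[0,0,-7],0]
    - [[0,0,-7],0]

```text
time: 25.45
tool_pos: [632.1, 25.3, 54.3]
tcp_rot: [180.0, -0.0, 3.6]
ft_force: [-7.2, 0.6, 8.1]
finger_gap: 46.9
```

Request:
drive_tool:
  moves:
    - [[0,0,0],0]
    - [[0,0,0],0]
    - [[0,0,0],0]
    - [[0,0,0],0]
    - [[0,0,0],0]
    - [[0,0,0],0]
    - [[0,0,0],0]
    - [[0,0,0],0]
  fingers: 60

```text
time: 26.12
tool_pos: [633.5, 20.3, 54.5]
tcp_rot: [179.6, -0.1, 3.5]
ft_force: [1.0, -21.7, 3.5]
finger_gap: 59.8
```

Request:
drive_tool:
  moves:
    - [[0,0,8],0]
    - [[0,0,25],0]
    - [[0,0,45],0]
    - [[0,0,70],0]
    - [[0,0,95],0]
    - [[0,0,115],0]
    - [[-5,-25,120],0]
    - [[-10,-60,120],0]

```text
time: 26.78
tool_pos: [624.0, -33.0, 176.8]
tcp_rot: [180.0, -0.3, 3.9]
ft_force: [0.5, 0.1, 0.1]
finger_gap: 59.6
```

```bash
python3 - <<'E'
from h import *
S=snap("side","pics/s12.png");T=snap("top","pics/t12.png")
s=r.sense(); print(s["time"],s["tool_pos"],s["tcp_rot"],s["ft_force"],s["finger_gap"])
for n,c in(("t",T),("s",S)):
    print(n,[tuple(np.round(b,1)) for b in blobs(c,(5,150,60),(20,255,255),100) if 12<b[5]<35 and b[6]<40])
E
```

```text
26.8833 [622.07100101 -38.94413086 174.20342907] [ 1.79867526e+02 -7.58598468e-02  3.45832793e+00] [ 0.41769478  0.67400494 -0.8953769 ] 60.00644981234974
t [(np.float64(413.7), np.float64(164.6), np.float64(309.0), np.float64(403.0), np.float64(155.0), np.float64(22.0), np.float64(20.0)), (np.float64(378.3), np.float64(165.7), np.float64(134.0), np.float64(371.0), np.float64(159.0), np.float64(15.0), np.float64(15.0)), (np.float64(404.5), np.float64(217.4), np.float64(136.0), np.float64(398.0), np.float64(211.0), np.float64(14.0), np.float64(14.0)), (np.float64(194.0), np.float64(222.6), np.float64(130.0), np.float64(187.0), np.float64(216.0), np.float64(15.0), np.float64(14.0))]
s [(np.float64(318.9), np.float64(224.5), np.float64(243.0), np.float64(311.0), np.float64(216.0), np.float64(17.0), np.float64(18.0)), (np.float64(413.1), np.float64(255.6), np.float64(553.0), np.float64(400.0), np.float64(240.0), np.float64(26.0), np.float64(30.0)), (np.float64(363.6), np.float64(318.4), np.float64(358.0), np.float64(354.0), np.float64(307.0), np.float64(20.0), np.float64(24.0))]
```

View pics/s12.png

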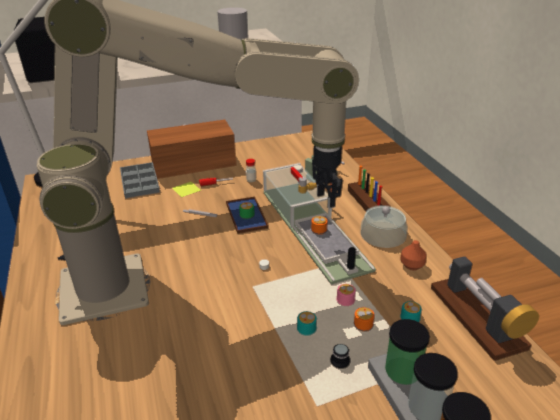

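View pics/t12.png

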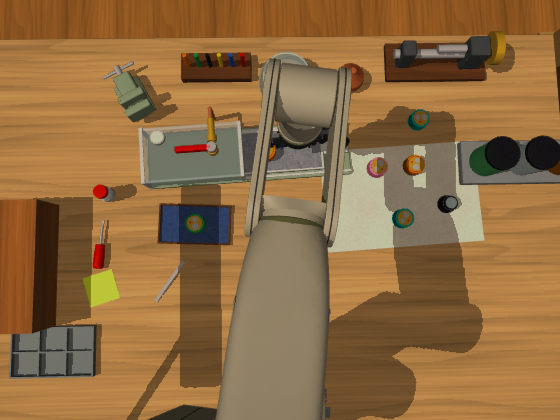

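Request:
drive_tool:
  moves:
    - [[-2,-20,0],0]
    - [[-5,-55,0],0]
    - [[-8,-95,0],0]
    - [[-11,-135,0],0]
    - [[-15,-175,0],0]
    - [[-18,-215,0],0]
    - [[-21,-252,0],0]
    - [[-24,-280,0],0]
  fingers: 62

```text
time: 27.55
tool_pos: [597.4, -317.8, 173.0]
tcp_rot: [180.0, 0.0, 3.5]
ft_force: [1.0, -0.3, 0.8]
finger_gap: 62.0
```

Request:
drive_tool:
  moves:
    - [[-2,-22,0],0]
    - [[-3,-36,0],0]
    - [[-3,-39,-10],0]
    - [[-3,-39,-30],0]
    - [[-3,-39,-50],0]
    - [[-3,-39,-65],0]
    - [[-3,-39,-70],0]
    - [[-3,-39,-70],0]

```text
time: 28.22
tool_pos: [594.1, -351.7, 100.4]
tcp_rot: [-179.8, 0.2, 3.7]
ft_force: [-0.5, 0.7, -0.8]
finger_gap: 61.9
```

```bash
python3 - <<'E'
from h import *
S=snap("side");T=snap("top","pics/t13.png")
s=r.sense(); print(s["time"],s["tool_pos"],s["tcp_rot"],s["ft_force"],s["finger_gap"])
w=S["pixels"][200:400,250:450,::-1]; cv2.imwrite("pics/s13z.png",cv2.resize(w,None,fx=3,fy=3,interpolation=cv2.INTER_CUBIC))
E
```

```text
28.3167 [ 595.57295065 -353.25503708  103.83195885] [ 1.79988029e+02 -2.26663625e-02  3.67787020e+00] [-0.14421867 -1.30738951  1.46359605] 61.88324055348449
```

View pics/s13z.png

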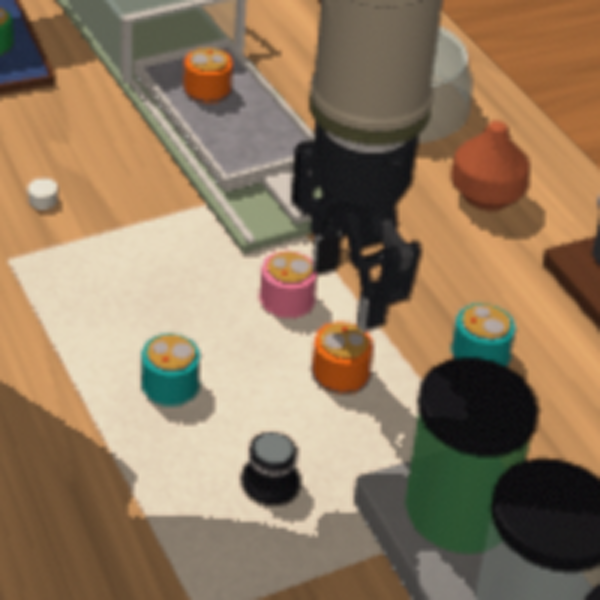

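View pics/t13.png

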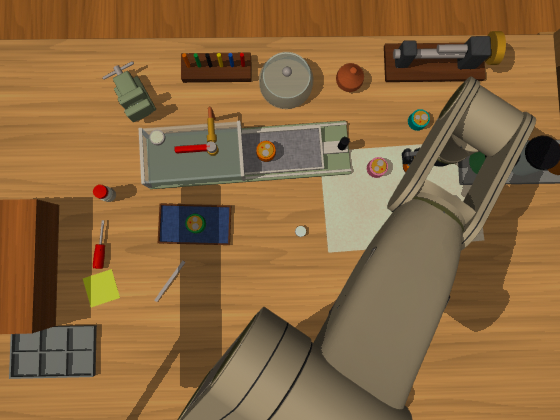

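Request:
drive_tool:
  moves:
    - [[0,0,-15],0]
    - [[0,0,-35],0]
    - [[0,0,-52],0]
    - [[0,0,-64],0]
    - [[0,0,-71],0]
    - [[0,0,-73],0]
    - [[0,0,-73],0]
    - [[0,0,-73],0]

```text
time: 28.98
tool_pos: [595.7, -354.2, 31.4]
tcp_rot: [179.9, -0.1, 3.6]
ft_force: [0.4, 0.4, -0.4]
finger_gap: 61.7
```

Request:
drive_tool:
  moves:
    - [[0,0,0],0]
    - [[0,0,0],0]
    - [[0,0,0],0]
    - [[0,0,0],0]
    - [[0,0,0],0]
    - [[0,0,0],0]
    - [[0,0,0],0]
    - [[0,0,0],0]
  fingers: 0

```text
time: 29.65
tool_pos: [596.2, -354.5, 32.1]
tcp_rot: [179.9, -0.1, 3.6]
ft_force: [0.1, 1.1, 6.3]
finger_gap: 46.8
```

Request:
drive_tool:
  moves:
    - [[0,0,5],0]
    - [[0,0,15],0]
    - [[0,0,32],0]
    - [[0,0,52],0]
    - [[0,0,72],0]
    - [[0,0,88],0]
    - [[0,0,97],0]
    - [[0,0,100],0]

```text
time: 30.32
tool_pos: [596.0, -354.5, 133.3]
tcp_rot: [179.9, -0.2, 3.6]
ft_force: [0.9, -0.2, -0.2]
finger_gap: 46.7
```

```bash
python3 - <<'E'
from h import *
S=snap("side");s=r.sense(); print(s["time"],s["tool_pos"],s["tcp_rot"],s["ft_force"],s["finger_gap"])
w=S["pixels"][150:350,250:450,::-1]; cv2.imwrite("pics/s14z.png",cv2.resize(w,None,fx=2.5,fy=2.5,interpolation=cv2.INTER_CUBIC))
E
```

```text
30.3667 [ 595.76297162 -354.29562587  132.40810189] [ 1.79901855e+02 -1.20533230e-01  3.63295567e+00] [-0.05255397 -0.36926033 -0.36226037] 47.042248081187815
```

View pics/s14z.png

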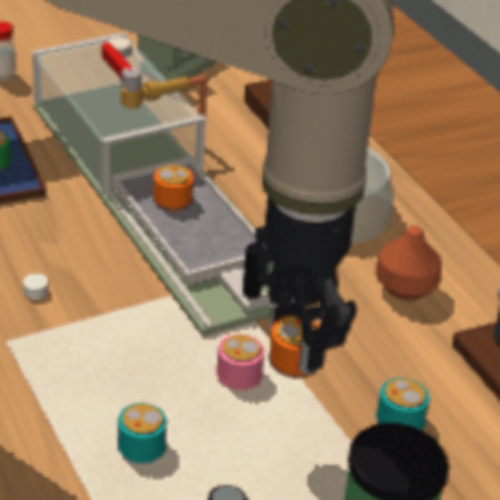

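Request:
drive_tool:
  moves:
    - [[2,12,0],0]
    - [[6,42,0],0]
    - [[11,78,0],0]
    - [[17,115,0],0]
    - [[23,152,0],0]
    - [[28,190,0],0]
    - [[34,227,0],0]
    - [[39,260,0],0]

```text
time: 31.03
tool_pos: [632.7, -90.2, 128.2]
tcp_rot: [-179.9, 0.2, 3.7]
ft_force: [0.7, -0.3, -1.5]
finger_gap: 46.8
```

Request:
drive_tool:
  moves:
    - [[3,20,0],0]
    - [[4,28,0],0]
    - [[4,30,0],0]
    - [[4,30,0],0]
    - [[4,30,-15],0]
    - [[4,30,-32],0]
    - [[4,30,-45],0]
    - [[4,30,-50],0]

```text
time: 31.7
tool_pos: [636.0, -64.9, 77.0]
tcp_rot: [-180.0, 0.3, 3.5]
ft_force: [-0.3, 0.6, -0.9]
finger_gap: 46.9
```

Request:
drive_tool:
  moves:
    - [[0,0,-5],0]
    - [[0,0,-10],0]
    - [[0,0,-15],0]
    - [[0,0,-20],0]
    - [[0,0,-20],0]
    - [[0,0,-20],0]
    - [[0,0,-20],0]
    - [[0,0,-20],0]

```text
time: 32.37
tool_pos: [638.4, -63.8, 60.9]
tcp_rot: [180.0, -0.0, 3.6]
ft_force: [0.3, 0.0, -2.2]
finger_gap: 46.8
```

```bash
python3 - <<'E'
from h import *
S=snap("side");s=r.sense(); print(s["time"],s["tool_pos"],s["tcp_rot"],s["ft_force"],s["finger_gap"])
w=S["pixels"][150:350,250:450,::-1]; cv2.imwrite("pics/s15z.png",cv2.resize(w,None,fx=2.5,fy=2.5,interpolation=cv2.INTER_CUBIC))
E
```

```text
32.4167 [638.44523293 -63.77806515  60.88727846] [ 1.79985873e+02 -5.08023967e-02  3.64048695e+00] [-0.11985338 -0.30722157 -1.37370589] 46.78399684500047
```

View pics/s15z.png

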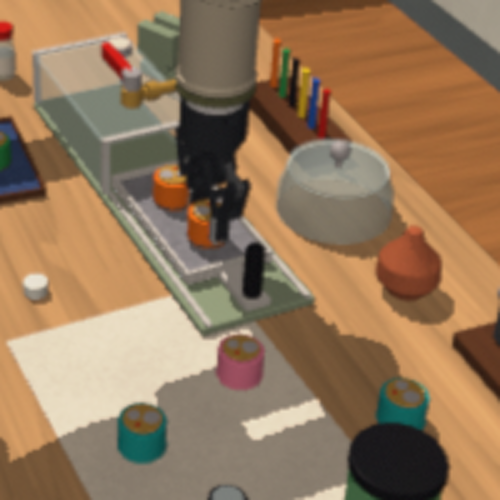

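Request:
drive_tool:
  moves:
    - [[0,0,-2],0]
    - [[0,0,-4],0]
    - [[0,0,-6],0]
    - [[0,0,-6.5],0]
    - [[0,0,-6.5],0]
    - [[0,0,-6.5],0]
    - [[0,0,-6.5],0]
    - [[0,0,-6.5],0]

```text
time: 33.08
tool_pos: [638.2, -63.8, 54.7]
tcp_rot: [180.0, -0.0, 3.6]
ft_force: [-3.7, 1.0, 5.9]
finger_gap: 46.5
```

Request:
drive_tool:
  moves:
    - [[0,0,0],0]
    - [[0,0,0],0]
    - [[0,0,0],0]
    - [[0,0,0],0]
    - [[0,0,0],0]
    - [[0,0,0],0]
    - [[0,0,0],0]
    - [[0,0,0],0]
  fingers: 57

```text
time: 33.75
tool_pos: [638.0, -63.8, 53.7]
tcp_rot: [-180.0, 0.0, 3.6]
ft_force: [-1.0, -0.2, 0.6]
finger_gap: 56.8
```

Request:
drive_tool:
  moves:
    - [[0,0,8],0]
    - [[0,0,25],0]
    - [[0,0,50],0]
    - [[0,0,80],0]
    - [[0,0,110],0]
    - [[0,0,130],7]
    - [[0,-20,130],14]
    - [[0,-45,130],21]

```text
time: 34.42
tool_pos: [639.8, -107.9, 187.7]
tcp_rot: [179.8, -0.3, 25.1]
ft_force: [-0.0, -0.6, -1.7]
finger_gap: 57.5
```

Request:
drive_tool:
  moves:
    - [[0,-20,0],7]
    - [[2,-40,0],14]
    - [[4,-55,0],21]
    - [[6,-62,0],28]
    - [[7,-62,0],35]
    - [[7,-62,0],42]
    - [[7,-62,0],49]
    - [[7,-62,0],56]

```text
time: 35.08
tool_pos: [645.1, -171.0, 184.5]
tcp_rot: [180.0, 0.0, 81.0]
ft_force: [-0.5, -0.3, 0.6]
finger_gap: 56.9
```

Request:
drive_tool:
  moves:
    - [[0,0,0],7]
    - [[0,0,0],13]
    - [[0,0,0],13]
    - [[0,0,0],13]
    - [[0,0,0],13]
    - [[0,0,0],13]
    - [[0,0,0],13]
    - [[0,0,0],13]

```text
time: 35.75
tool_pos: [645.0, -170.8, 183.8]
tcp_rot: [-180.0, 0.0, 93.6]
ft_force: [0.0, -0.6, -0.0]
finger_gap: 56.8
```

```bash
python3 - <<'E'
from h import *
S=snap("side","pics/s16.png");T=snap("top","pics/t16.png");s=r.sense(); print(s["time"],s["tool_pos"],s["tcp_rot"],s["ft_force"],s["finger_gap"])
w=S["pixels"][150:350,250:450,::-1]; cv2.imwrite("pics/s16z.png",cv2.resize(w,None,fx=2.5,fy=2.5,interpolation=cv2.INTER_CUBIC))
E
```

```text
35.85 [ 645.02976526 -170.78371054  183.76123721] [-1.79996792e+02 -1.51390537e-03  9.35950469e+01] [ 0.31646571 -0.38531621 -0.31516292] 57.01518448691993
```

View pics/s16z.png

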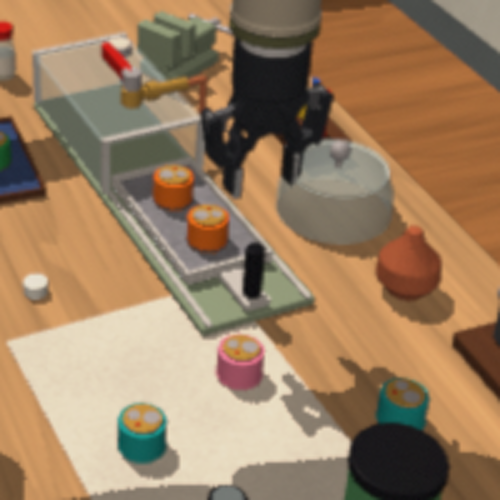

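View pics/t16.png

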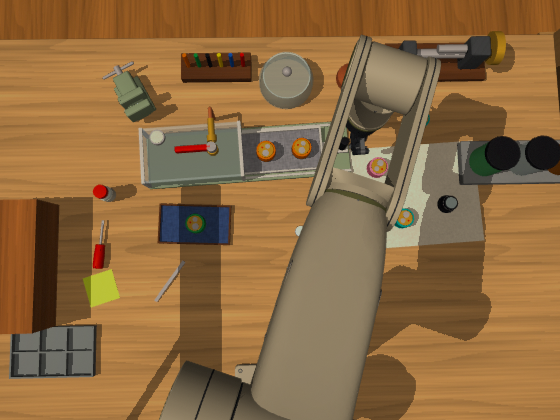

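Request:
drive_tool:
  moves:
    - [[1,0,-25],0]
    - [[1,0,-55],0]
    - [[1,0,-80],0]
    - [[1,0,-100],0]
    - [[1,0,-109],0]
    - [[1,0,-109],0]
    - [[1,0,-109],0]
    - [[1,0,-109],0]

```text
time: 36.52
tool_pos: [647.3, -171.2, 76.9]
tcp_rot: [179.8, 0.1, 93.6]
ft_force: [0.4, -0.1, 0.3]
finger_gap: 57.2
```

Request:
drive_tool:
  moves:
    - [[0,0,0],0]
    - [[0,0,0],0]
    - [[0,0,0],0]
    - [[0,0,0],0]
    - [[0,0,0],0]
    - [[0,0,0],0]
    - [[0,0,0],0]
    - [[0,0,0],0]
  fingers: 0

```text
time: 37.18
tool_pos: [646.5, -171.1, 76.4]
tcp_rot: [179.9, 0.0, 93.6]
ft_force: [-3.1, 0.8, 6.1]
finger_gap: 21.1
```

Request:
drive_tool:
  moves:
    - [[-0.1,2,0],0]
    - [[-0.4,7,0],0]
    - [[-0.9,14,0],0]
    - [[-1.5,24,0],0]
    - [[-2.1,34,0],0]
    - [[-2.7,44,0],0]
    - [[-3.4,54,0],0]
    - [[-4,64,0],0]

```text
time: 37.85
tool_pos: [642.5, -107.2, 76.4]
tcp_rot: [179.9, 0.1, 93.6]
ft_force: [-2.9, -1.9, 6.4]
finger_gap: 20.7
```

Request:
drive_tool:
  moves:
    - [[-0.6,10,0],0]
    - [[-1.2,20,0],0]
    - [[-1.9,30,0],0]
    - [[-2.5,40,0],0]
    - [[-3.1,50,0],0]
    - [[-3.7,60,0],0]
    - [[-4.4,70,0],0]
    - [[-5,80,0],0]

```text
time: 38.52
tool_pos: [637.6, -27.0, 76.4]
tcp_rot: [179.9, 0.1, 93.6]
ft_force: [-3.1, -3.1, 6.3]
finger_gap: 20.5
```

Request:
drive_tool:
  moves:
    - [[-0.6,10,0],0]
    - [[-1.2,20,0],0]
    - [[-1.9,30,0],0]
    - [[-2.5,40,0],0]
    - [[-3.1,50,0],0]
    - [[-3.6,58,0],0]
    - [[-4,64,0],0]
    - [[-4.1,66,0],0]

```text
time: 39.18
tool_pos: [633.5, 40.0, 76.4]
tcp_rot: [179.9, 0.0, 93.7]
ft_force: [-3.4, -2.6, 6.7]
finger_gap: 20.6
```

Push the last few mm against the end stop.

Request:
drive_tool:
  moves:
    - [[-0.1,1.5,0],0]
    - [[-0.2,3,0],0]
    - [[-0.3,4.5,0],0]
    - [[-0.4,6,0],0]
    - [[-0.4,7,0],0]
    - [[-0.5,8,0],0]
    - [[-0.5,8,0],0]
    - [[-0.5,8,0],0]

```text
time: 39.85
tool_pos: [633.2, 43.7, 76.4]
tcp_rot: [179.9, 0.3, 93.6]
ft_force: [-2.5, -16.0, 8.0]
finger_gap: 20.8
```

Request:
drive_tool:
  moves:
    - [[-0.1,1,0],0]
    - [[-0.1,2,0],0]
    - [[-0.1,2,0],0]
    - [[-0.1,2,0],0]
    - [[0,1,0],0]
    - [[0,0,0],0]
    - [[0,-1,0],0]
    - [[0,-2,0],0]

```text
time: 40.52
tool_pos: [633.2, 43.6, 76.4]
tcp_rot: [179.9, 0.1, 93.6]
ft_force: [-1.9, -3.3, 7.1]
finger_gap: 20.6
```

Request:
drive_tool:
  moves:
    - [[0,0,0],0]
    - [[0,0,0],0]
    - [[0,0,0],0]
    - [[0,0,0],0]
    - [[0,0,0],0]
    - [[0,0,0],0]
    - [[0,0,0],0]
    - [[0,0,0],0]
  fingers: 55

```text
time: 41.18
tool_pos: [632.4, 45.3, 74.7]
tcp_rot: [-180.0, -0.0, 93.6]
ft_force: [0.5, -1.2, -0.0]
finger_gap: 54.9
```

Request:
drive_tool:
  moves:
    - [[0,0,10],0]
    - [[0,0,35],0]
    - [[0,0,70],0]
    - [[0,0,100],0]
    - [[0,0,115],0]
    - [[0,0,115],0]
    - [[0,0,115],0]
    - [[0,0,115],0]

```text
time: 41.85
tool_pos: [632.0, 45.2, 189.1]
tcp_rot: [-179.9, -0.0, 93.6]
ft_force: [-0.5, 0.5, 0.4]
finger_gap: 55.4
```

```bash
python3 - <<'E'
from h import *
S=snap("side","pics/s17.png");T=snap("top","pics/t17.png");s=r.sense(); print(s["time"],s["tool_pos"],s["tcp_rot"],s["ft_force"],s["finger_gap"])
w=S["pixels"][120:280,220:400,::-1]; cv2.imwrite("pics/s17z.png",cv2.resize(w,None,fx=3.5,fy=3.5,interpolation=cv2.INTER_CUBIC))
E
```

```text
41.95 [631.38646317  45.21817447 187.92267838] [-1.79824523e+02 -1.25158336e-02  9.36291755e+01] [-0.56668855 -0.25198512 -0.30796216] 55.02864703200465
```

View pics/s17z.png

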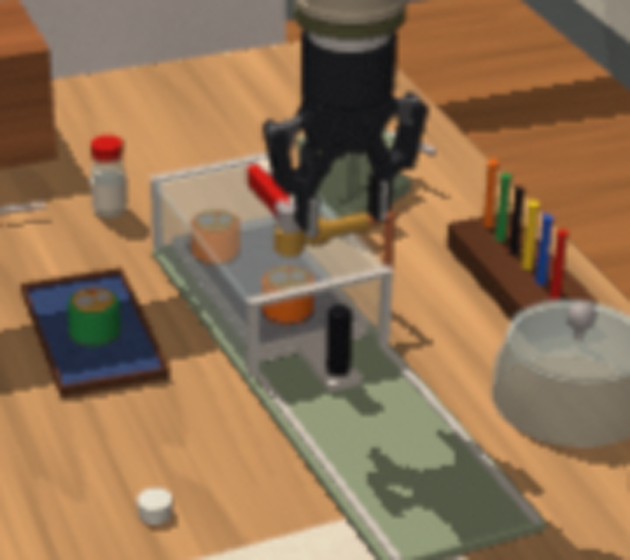

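```bash
python3 - <<'E'
import numpy as np
H=np.array([626,149]);p0=None
for k,f in enumerate(np.r_[93.6,np.arange(99.6,184,6)]):
    c,s=np.cos(np.radians(f)),np.sin(np.radians(f)); P=H+60*np.array([c,s])-18*np.array([-s,c]); p0=P if p0 is None else p0; print(f,P.round(1),(P-p0).round(1))
E
```

```text
93.6 [640.2 210. ] [0. 0.]
99.6 [633.7 211.2] [-6.5  1.1]
105.6 [627.2 211.6] [-13.    1.6]
111.6 [620.6 211.4] [-19.5   1.4]
117.6 [614.2 210.5] [-26.    0.5]
123.6 [607.8 208.9] [-32.4  -1.1]
129.6 [601.6 206.7] [-38.6  -3.3]
135.6 [595.7 203.8] [-44.5  -6.2]
141.6 [590.2 200.4] [-50.   -9.6]
147.6 [585.  196.3] [-55.2 -13.7]
153.6 [580.3 191.8] [-59.9 -18.2]
159.6 [576.  186.8] [-64.2 -23.2]
165.6 [572.4 181.4] [-67.8 -28.7]
171.6 [569.3 175.6] [-70.9 -34.4]
177.6 [566.8 169.5] [-73.4 -40.5]
183.6 [565.  163.2] [-75.2 -46.8]
```

Request:
drive_tool:
  moves:
    - [[3,15,0],-7]
    - [[6,38,0],-14]
    - [[9,64,0],-21]
    - [[12,90,0],-28]
    - [[15,115,0],-35]
    - [[18,138,0],-42]
    - [[21,155,0],-49]
    - [[23,166,0],-56]
  fingers: 0

```text
time: 42.62
tool_pos: [654.5, 213.3, 187.7]
tcp_rot: [-179.9, 0.1, 37.4]
ft_force: [-0.4, -0.5, -0.6]
finger_gap: 0.1
```

Request:
drive_tool:
  moves:
    - [[0,0,0],-7]
    - [[0,0,0],-14]
    - [[0,0,0],-21]
    - [[0,0,0],-28]
    - [[0,0,0],-34]
    - [[0,0,0],-34]
    - [[0,0,0],-34]
    - [[0,0,0],-34]

```text
time: 43.28
tool_pos: [655.0, 211.1, 188.8]
tcp_rot: [180.0, 0.1, 3.8]
ft_force: [0.2, 0.0, -1.2]
finger_gap: 0.0
```

```bash
python3 - <<'E'
from h import *
S=snap("side","pics/s18.png");T=snap("top","pics/t18.png");s=r.sense(); print(s["time"],s["tool_pos"],s["tcp_rot"],s["ft_force"],s["finger_gap"])
w=S["pixels"][80:280,220:400,::-1]; cv2.imwrite("pics/s18z.png",cv2.resize(w,None,fx=3,fy=3,interpolation=cv2.INTER_CUBIC))
E
```

```text
43.3833 [655.26382696 211.13359681 189.33448322] [1.79993290e+02 4.04519506e-02 3.76388784e+00] [ 0.36763111 -0.27239015  0.1394642 ] -0.0028265687551682567
```

View pics/s18z.png

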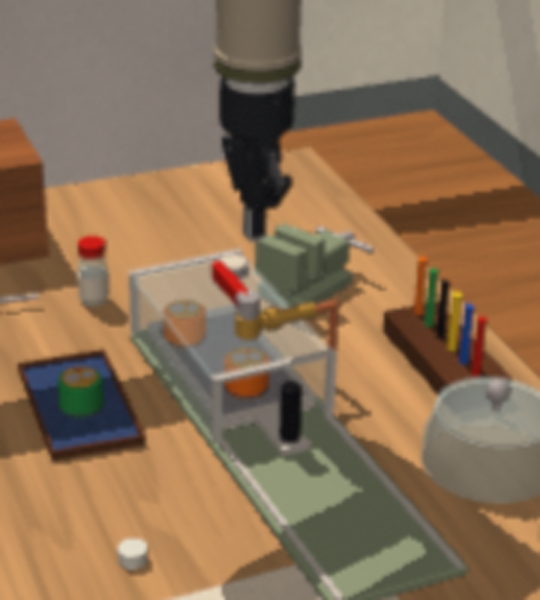

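Request:
drive_tool:
  moves:
    - [[0,0,-20],0]
    - [[0,0,-40],0]
    - [[0,0,-56],0]
    - [[0,0,-62],0]
    - [[0,0,-62],0]
    - [[0,0,-62],0]
    - [[0,0,-62],0]
    - [[0,0,-62],0]

```text
time: 44.05
tool_pos: [656.5, 211.5, 129.7]
tcp_rot: [-180.0, -0.2, 3.6]
ft_force: [-0.6, -0.0, 0.4]
finger_gap: -0.2
```

Request:
drive_tool:
  moves:
    - [[-15,-1,0],0]
    - [[-21,0,0],6]
    - [[-28,1,0],12]
    - [[-34,0,0],18]
    - [[-41,-0.5,0],24]
    - [[-47,-2,0],30]
    - [[-53,-4,0],36]
    - [[-59,-7,0],42]

```text
time: 44.72
tool_pos: [597.7, 204.9, 129.6]
tcp_rot: [179.9, -0.2, 46.0]
ft_force: [4.5, 1.7, -2.0]
finger_gap: -0.1
```

Request:
drive_tool:
  moves:
    - [[-6,-3,0],6]
    - [[-11,-7.5,0],12]
    - [[-15,-12,0],18]
    - [[-20,-17,0],24]
    - [[-23,-22,0],30]
    - [[-26,-28,0],36]
    - [[-29,-34,0],42]
    - [[-31,-40,0],48]

```text
time: 45.38
tool_pos: [566.9, 165.7, 129.9]
tcp_rot: [179.7, -0.2, 94.0]
ft_force: [6.5, 40.1, -2.3]
finger_gap: -0.1
```

Request:
drive_tool:
  moves:
    - [[0,-1,0],0]
    - [[0,-2,0],0]
    - [[0,-3,0],0]
    - [[0,-4,0],0]
    - [[0,-4,0],0]
    - [[0,-4,0],0]
    - [[0,-4,0],0]
    - [[0,-4,0],0]

```text
time: 46.05
tool_pos: [566.9, 165.9, 130.0]
tcp_rot: [179.7, -0.5, 93.8]
ft_force: [4.1, 24.5, -3.1]
finger_gap: 0.0
```

Request:
drive_tool:
  moves:
    - [[0,6,0],0]
    - [[0,18,0],0]
    - [[0,22,20],0]
    - [[0,22,55],0]
    - [[0,22,90],0]
    - [[-20,0,110],0]
    - [[-45,-30,110],0]
    - [[-70,-60,110],0]

```text
time: 46.72
tool_pos: [496.2, 100.2, 240.8]
tcp_rot: [179.7, 0.0, 93.7]
ft_force: [-0.1, -0.8, -0.3]
finger_gap: 0.1
```

Request:
drive_tool:
  moves:
    - [[-20,-30,0],0]
    - [[-40,-65,0],0]
    - [[-50,-100,0],0]
    - [[-60,-135,0],0]
    - [[-65,-155,0],0]
    - [[-65,-160,0],0]
    - [[-65,-160,0],0]
    - [[-65,-160,0],0]

```text
time: 47.38
tool_pos: [430.9, -59.4, 238.3]
tcp_rot: [179.9, -0.0, 93.6]
ft_force: [-0.5, 0.2, 0.4]
finger_gap: -0.2
```

```bash
python3 - <<'E'
from h import *
S=snap("side","pics/s19.png");T=snap("top","pics/t19.png");s=r.sense(); print(s["time"],s["tool_pos"],s["ft_force"])
w=T["pixels"][95:265,130:370,::-1]; cv2.imwrite("pics/t19z.png",cv2.resize(w,None,fx=3.3,fy=3.3,interpolation=cv2.INTER_CUBIC))
h=cv2.cvtColor(T["pixels"],cv2.COLOR_RGB2HSV);m=cv2.inRange(h,(0,190,120),(5,255,255)); m[:, :190]=0;m[:,230:]=0
ys,xs=np.nonzero(m); W=np.array([onz(T,(x,y),134)[:2] for x,y in zip(xs,ys)]); c=W.mean(0); u=np.linalg.svd(W-c)[2][0]; print(len(xs),c,np.degrees(np.arctan2(u[1],u[0]))%180,"expect 3.6")
E
```

```text
47.4833 [430.85499032 -58.71547261 237.98470184] [0.29580977 0.67689468 0.31931029]
172 [576.45889096 146.69637554] 3.4905943733733693 expect 3.6
```

View pics/t19z.png

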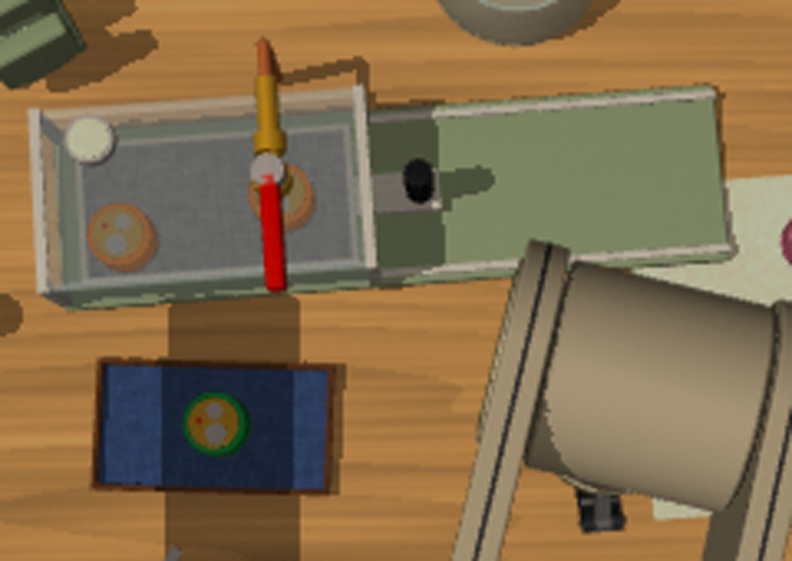

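View pics/s19.png

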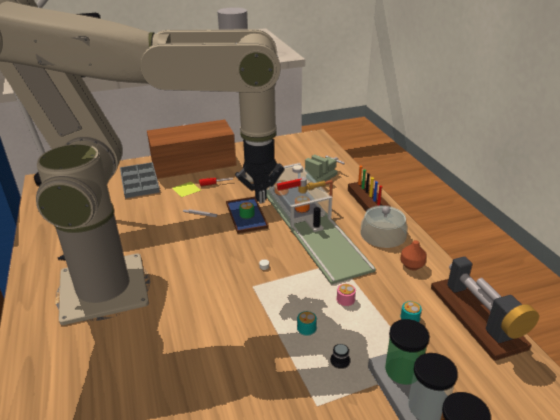

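```bash
python3 - <<'E'
from h import *
S=snap("side");T=snap("top")
p=[628.64,79.26,np.radians(3.56)];c,s_=np.cos(p[2]),np.sin(p[2])
t=lambda x,y:((x+.5)/3.3-.5+130,(y+.5)/3.3-.5+95)
for n,b in(("far",t(123,236)),("near",t(282,195))):
    x=fitcyl([T],[b],z0=22.5,H=39)[0]; d=x-p[:2]; print(n,x,"local",c*d[0]+s_*d[1],-s_*d[0]+c*d[1])
for nm,cc,(x0,y0,x1,y1) in(("t",T,(135,120,250,195)),("s",S,(255,160,345,240))):
    im=cc["pixels"][:,:,::-1].copy(); f=6
    im=cv2.resize(im[y0:y1,x0:x1],None,fx=f,fy=f,interpolation=cv2.INTER_CUBIC)
    def W(lx,ly,z): return [p[0]+c*lx-s_*ly,p[1]+s_*lx+c*ly,z]
    R=[W(-50,20,30.5),W(50,20,30.5),W(50,220,30.5),W(-50,220,30.5)]
    cv2.polylines(im,[((proj(cc,R)+.5-[x0,y0])*f).astype(np.int32)],True,(255,0,0))
    cx=fitcyl([T],[t(123,236)],z0=22.5,H=39)[0]
    for z,rr in((22.5,24),(58.5,24)):
        P=[[cx[0]+rr*np.cos(a),cx[1]+rr*np.sin(a),z] for a in np.linspace(0,6.28,50)]
        cv2.polylines(im,[((proj(cc,P)+.5-[x0,y0])*f).astype(np.int32)],True,(0,255,0))
    cv2.imwrite(f"pics/q{nm}.png",im)
E
```

```text
far [594.24013427 267.01314329] local -22.67518826618297 189.526856711081
near [623.77216913 147.90805752] local -0.5958221850846392 68.81785069680295
```

View pics/qt.png

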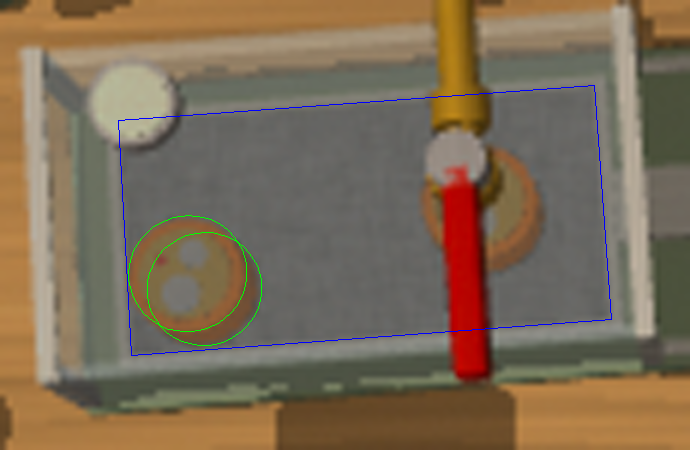

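View pics/qs.png

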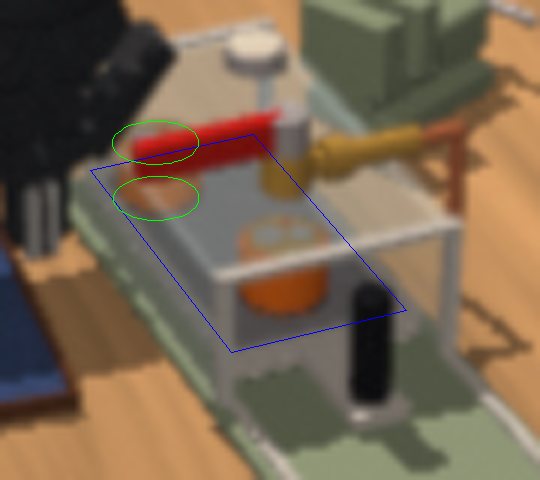

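Request:
drive_tool:
  moves:
    - [[-10,-35,0],0]
    - [[-20,-70,0],0]
    - [[-25,-105,0],0]
    - [[-30,-140,0],0]
    - [[-30,-165,0],0]
    - [[-30,-180,0],0]
    - [[-30,-180,0],0]
    - [[-30,-180,0],0]

```text
time: 48.25
tool_pos: [400.6, -239.5, 237.5]
tcp_rot: [-180.0, -0.1, 93.6]
ft_force: [0.0, 0.1, 0.8]
finger_gap: -0.1
```

```bash
python3 - <<'E'
from h import *
S=snap("side","pics/s20.png");T=snap("top","pics/t20.png");s=r.sense(); print(s["time"],s["tool_pos"],s["ft_force"])
a=cv2.imread("pics/s18.png")[160:220,250:340]; b=cv2.imread("pics/s20.png")[160:220,250:340]
im=[]
cx=[594.2,267]
for q,o in((a,0),(b,1)):
    q=cv2.resize(q,None,fx=6,fy=6,interpolation=cv2.INTER_CUBIC)
    if o:
      for z in(22.5,58.5):
        P=[[cx[0]+24*np.cos(t),cx[1]+24*np.sin(t),z] for t in np.linspace(0,6.28,50)]
        cv2.polylines(q,[((proj(S,P)+.5-[250,160])*6).astype(np.int32)],True,(0,255,0))
    im.append(q)
cv2.imwrite("pics/c20.png",np.vstack(im)[:, :])
E
```

```text
48.35 [ 400.7483883  -238.5655667   237.56475509] [-0.22382857 -0.23853561 -0.05523546]
```

View pics/c20.png

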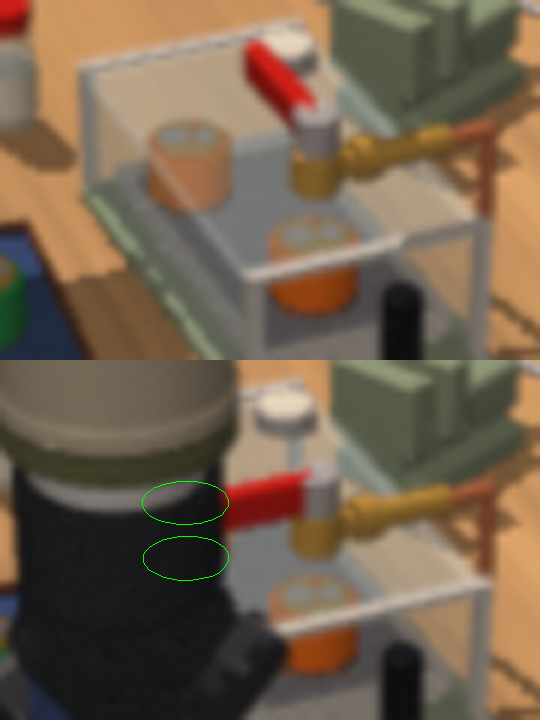

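View pics/t20.png

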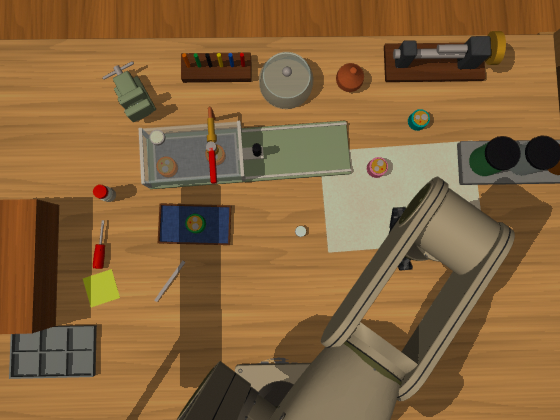

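```bash
python3 - <<'E'
from bench import r
print(r.hand_in()); print(r.sense()["time"])
E
```

```text
the job is handed in; nothing more can be done
None
the job is handed in; nothing more can be done
```

The changeover is done and handed in at about 48 s of the 208 s allowed. One green and two orange holders were present, and all three are where they should be.

**What I did, in order:**
1. Turned the air lever to its shut stop.
2. Drew the carriage out to its stop, about 215 mm.
3. Set the green holder upright in the finished tray.
4. Stood both orange holders on the carriage.
5. Pushed the carriage home against its stop.
6. Turned the air lever to its open stop.

**Last checks:**
- **Lever:** measured at 3.5° against the 3.6° expected for fully open.
- **Carriage:** the post is back at the image position it had at the start.
- **Holders:** the green one looks upright in the tray and both orange ones upright on the carriage deck.
- **Arm:** clear of everything, at about 48 s.

**What did not go exactly to plan:**
- **One orange holder was shifted:** it moved about 4 cm on the deck after I set it down. It now stands close to the rear corner rim. The top view at the end and an earlier clear side view both show it upright and inside the rim. In the final side view the arm hid it.
- **Contact with the hood:** while letting go of the first orange holder I read 22 N sideways, probably a finger against the hood's edge.
- **Force at the open stop:** the fingers pressed on the lever with about 40 N for a moment. That equals the 40 N limit for the arm and gripper body, but the contact was by the fingers.

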